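Swap the transport blank of a clamped housing for bayonet caps

ROBOT

A 6-joint arm with a two-finger parallel gripper is mounted at the origin on the work surface. World frame = base frame: x ahead of the robot, y to its left, z up, the work surface at z = 0. Lengths are in m, angles in rad, forces in N, time in s.
With the tool pointing down it reaches from about 0.375 to 0.9 m from the base axis. Payload 3.1 kg.
Tool frame: the origin (TCP) lies at the very end of the fingers, on their centre line; the grasp point (between the pads) lies 19 mm behind it; x points along the fingers, y is the direction in which the jaws open and shut, and the axes are right-handed (so a half turn about x gives the same grasp; the last joint's range is limited). The gripper opens to 85 mm and grips with 20 to 120 N. Pads are 22 mm wide; open, the fingers measure 114 mm over their backs; the gripper's body (76 mm by 85 mm) begins 54 mm behind the grasp point. The pads swing forward as they close: fully open they stand 13 mm farther back than shut.
Start: joints at [1.167, 0.527, 1.433, -0, 1.181, -0.178], TCP at [0.139, 0.609, 0.21] pointing down, gripper open.
Joint ranges: [-3.08, 3.08], [-0.75, 2.2], [0.22, 2.44], [-1.43, 4.57], [0, 2.65], [-2.85, 2.85]. Speed limits (rad/s): [2.79, 2.79, 3.14, 3.14, 3.14, 3.14].

INTERFACE

Orientations are given as a unit quaternion [x, y, z, w].
In Python, from bench import ctrl, viewer gives the robot as it stands.
- The arm moves only by the tool move_arm, never from a script. Its argument "moves" is a list of rows, each a list of 7 numbers: the shift along the tool's x, y, z in mm, then the turn, a rotation vector about the tool's x, y, z in rad, then the closure, from -1 (fully open) to 1 (shut). In form: [[x, y, z, rx, ry, rz, fingers], ...]. A call has 1 to 10 rows; each row is the pose to reach, as a shift and turn from the pose measured when the call began, along the tool's axes at that moment; what a row does not reach only later rows make up. A row lasts 1/10 s, in which the tool goes at most 50 mm and 8.59 degrees, less where a joint would pass 70% of its speed; a pose out of reach is approached as far as the arm can. A call with a gripper value outside its range is refused whole. The fingers move at their own pace and stop on an object; "squeeze" is the grip in N (left out, the last holds). Time passes only in rows, so rows that repeat a pose let the fingers close. It gives the time, the measured TCP pose, the force and the opening at its end, in the units of the state.
- ctrl.sense(): the state, without advancing time (a new reading comes with each control period).
- viewer.camera(name): name is "scene" or "side" or "wrist"; returns (picture, depth): 384x512x3 uint8, blue, green, red; 384x512 float32, m along the optical axis (not along the pixel's ray), 0 where there is no reading.
- viewer.calibration(name): a dict with "fx", "fy", "cx", "cy" (pixels), "k1" (the pictures are not rectified: a ray, as slopes to the right and down, at radius r is drawn at 1 + k1 r^2 times it, then the intrinsics apply), "R" (3x3) and "t" (3): a world point X has camera coordinates R X + t; the wrist camera has in their place "hand_eye" (4x4, takes a point from camera to tool coordinates, whose origin is the TCP and whose axes are the tool frame's). Camera axes: x right, y down, z forward; pixel columns grow to the right and rows downward; lengths in m; the calibration is good to about 2 mm. A picture is of the moment at which its call begins: read the wrist's pose just before it. calibration takes no time and is no camera call.
- ctrl.job_done(): hands the job in, once; it reports no verdict.
The state is a dict: "time_s": time; "q": joint angles; "dq": joint speeds; "joint_torque": joint torques, N m; "eef_pos": TCP position; "tool_rot": TCP orientation; "wrist_force": force on the tool from outside, world axes, zero at the start; "ft_torque": the same for the moment, N m; "opening": opening from 0.0 (shut) to 1.0 (fully open).
Only numpy, scipy, OpenCV 4.12 (cv2) and the standard library are available. Lean on these libraries where they do the work, as an engineer would, in place of code of your own. Each camera call takes 0.05 s, during which the arm holds its last target. There are 200 camera calls.

TASK

Load the long three-socket housing into the spring-loaded cradle: press the sprung carriage back, lower the housing into the gap so that the carriage clamps it against the fixed stop, flat on the cradle floor, and let go. With it clamped there, unlock the transport blank from its middle socket and lay it in the grey tray, and fit every bayonet cap on the table (two or three, any sockets): lugs into the slots, pushed in until the flange lies on the housing, turned clockwise to the stop. Finally lift the finished housing out and set it flat on the white sheet in front of the robot, without pushing the other things on the bench about.

Things in the scene. Friction and masses are not known exactly. Their poses are not given: they have to be found in the camera images.
- cradle: Fixed cradle, base plate 100 x 315 mm, long axis its y, z up. Origin on the table under the seat's centre; seat floor at z 12 mm. Fixed stop: face at y -100, top at z 32. Sprung carriage at the +y end. Side guides 70 mm apart, flared, tops at z 35, only at |y| 54 to 90, so fingers fit in the middle. Seated housing: origin at (0, 0, 12 mm), its y along the cradle's y (either way round).
- carriage (a joint): Travel in m of the sprung carriage along the cradle's +y: 0 = at rest (face at y +80 mm, free gap to the stop 180 mm), 0.020 = clamping the 200 mm housing, 0.045 = fully back. Spring about 4 N at 0, 9 N at 0.020, 13 N at 0.035; it returns by itself. Push it by its face, for instance with the end of the held housing.
- carriage_face (a point): Middle of the upper edge of the carriage's face (the face towards the stop), 61 mm above the table; steel carriage 60 mm wide, 26 mm thick, face from 14 to 61 mm above the table. It slides along the cradle's y only.
- housing: Loose black housing with aluminium top plate, 64 (x) x 200 (y) x 50 mm high, about 0.6 kg, flat on the table at the start. Origin at the centre of its underside, z up. Grasp it from above across the 64 mm width, at mid-length. Three bayonet sockets in a row along y in its top.
- socket0 (a point): Mouth centre of bayonet socket 0 in the housing's top plate (50 mm above its underside, at its y = -66 mm), axes as the housing's. Round hole of 41 mm with two slots 18 mm wide reaching 28.5 mm out along the housing's +x and -x; plate 6 mm thick, cavity 10 mm deep below it. Stops inside let a cap turn only clockwise (from above) from the slots, by 60 degrees (55 to 65 with play).
- socket1 (a point): Mouth centre of bayonet socket 1 in the housing's top plate (50 mm above its underside, at its y = 0 mm), axes as the housing's. Round hole of 41 mm with two slots 18 mm wide reaching 28.5 mm out along the housing's +x and -x; plate 6 mm thick, cavity 10 mm deep below it. Stops inside let a cap turn only clockwise (from above) from the slots, by 60 degrees (55 to 65 with play).
- socket2 (a point): Mouth centre of bayonet socket 2 in the housing's top plate (50 mm above its underside, at its y = 66 mm), axes as the housing's. Round hole of 41 mm with two slots 18 mm wide reaching 28.5 mm out along the housing's +x and -x; plate 6 mm thick, cavity 10 mm deep below it. Stops inside let a cap turn only clockwise (from above) from the slots, by 60 degrees (55 to 65 with play).
- cap1: Bayonet cap, black with aluminium wing, 45 mm high, 0.11 kg, upright (None if absent). Origin: underside centre, z up. Plug 36 mm wide, 14 high; two lugs at its foot along +x and -x (12 wide, 6 high, tips 26 mm out); flange 60 mm wide, z 14 to 19; wing grip along x, 46 long, 14 thick, z 19 to 45. Half a turn: same. Fit: x along the housing's x, push to origin 14 mm below the mouth, turn clockwise.
- cap2: Bayonet cap, black with aluminium wing, 45 mm high, 0.11 kg, upright (None if absent). Origin: underside centre, z up. Plug 36 mm wide, 14 high; two lugs at its foot along +x and -x (12 wide, 6 high, tips 26 mm out); flange 60 mm wide, z 14 to 19; wing grip along x, 46 long, 14 thick, z 19 to 45. Half a turn: same. Fit: x along the housing's x, push to origin 14 mm below the mouth, turn clockwise.
- cap3: Bayonet cap, black with aluminium wing, 45 mm high, 0.11 kg, upright (None if absent). Origin: underside centre, z up. Plug 36 mm wide, 14 high; two lugs at its foot along +x and -x (12 wide, 6 high, tips 26 mm out); flange 60 mm wide, z 14 to 19; wing grip along x, 46 long, 14 thick, z 19 to 45. Half a turn: same. Fit: x along the housing's x, push to origin 14 mm below the mouth, turn clockwise.
- blank: Transport blank, like a cap (same plug, lugs along +x and -x, height 45 mm, origin at the underside centre) but all metal, flange 56 mm wide, wing 30 mm long (x), 20 thick, z 19 to 45. At the start locked in the housing's middle socket, origin 36 mm above the housing's underside, turned 60 degrees clockwise. Turn it 60 degrees anticlockwise (x along the housing's x), lift it out.
- tray: Fixed grey open tray, 130 x 130 mm, 35 mm high, floor and walls 4 mm; origin at its underside centre, z up.
- sheet (a point): Centre of the white paper sheet, flat on the table, 260 mm (its x) by 420 mm (its y), before the robot; the housing starts on it and returns to it.
- unit: Bystander: finished black box unit, 70 x 70 x 65 mm. Leave alone.
- board: Bystander: small circuit board, 60 x 45 mm, 8 mm high. Leave alone.
- driver: Bystander: screwdriver, 180 mm. Leave alone.
- tape: Bystander: roll of tape, 90 mm diameter, 25 mm high. Leave alone.
- can: Bystander: upright bottle, 52 mm diameter, 150 mm high. Leave alone.
- wrench: Bystander: wrench, 160 mm. Leave alone.
Mind the look-alikes: they are no part of the job. Leave any blue or yellow look-alike of the cap1 alone. Leave any brown look-alike of the cap2 alone.

How it is judged:
On the way, in this order (a step that is already met when the one before it is completed fails the run):
1. the housing lies flat in the cradle, clamped between carriage and stop, and let go, the blank still in it (z of housing in the frame of cradle between 0.009 and 0.0155 m and x of housing in the frame of cradle between -0.007 and 0.007 m and y of housing in the frame of cradle between -0.006 and 0.006 m and angle between the y axis of housing and the y axis of cradle, either way round below 0.1 rad and angle between housing's own z axis and vertical below 0.06 rad and value of joint carriage between 0.015 and 0.026 m and contact force between the fingers and housing below 0.2 N and horizontal distance between blank and socket1 below 0.02 m), for 0.3 s.
2. with the housing still clamped, the blank lies in the tray and every cap present is locked in a socket (z of housing in the frame of cradle between 0.009 and 0.0155 m and x of housing in the frame of cradle between -0.007 and 0.007 m and y of housing in the frame of cradle between -0.006 and 0.006 m and angle between the y axis of housing and the y axis of cradle, either way round below 0.1 rad and angle between housing's own z axis and vertical below 0.06 rad and value of joint carriage between 0.015 and 0.026 m and x of blank in the frame of tray between -0.062 and 0.062 m and y of blank in the frame of tray between -0.062 and 0.062 m and z of blank in the frame of tray below 0.045 m and ((horizontal distance between cap1 and socket0 below 0.006 m and z of cap1 in the frame of socket0 between -0.0165 and -0.0115 m and angle between the x axis of cap1 and the x axis of housing, either way round above 0.87 rad) or (horizontal distance between cap1 and socket1 below 0.006 m and z of cap1 in the frame of socket1 between -0.0165 and -0.0115 m and angle between the x axis of cap1 and the x axis of housing, either way round above 0.87 rad) or (horizontal distance between cap1 and socket2 below 0.006 m and z of cap1 in the frame of socket2 between -0.0165 and -0.0115 m and angle between the x axis of cap1 and the x axis of housing, either way round above 0.87 rad)) and ((horizontal distance between cap2 and socket0 below 0.006 m and z of cap2 in the frame of socket0 between -0.0165 and -0.0115 m and angle between the x axis of cap2 and the x axis of housing, either way round above 0.87 rad) or (horizontal distance between cap2 and socket1 below 0.006 m and z of cap2 in the frame of socket1 between -0.0165 and -0.0115 m and angle between the x axis of cap2 and the x axis of housing, either way round above 0.87 rad) or (horizontal distance between cap2 and socket2 below 0.006 m and z of cap2 in the frame of socket2 between -0.0165 and -0.0115 m and angle between the x axis of cap2 and the x axis of housing, either way round above 0.87 rad)) and ((horizontal distance between cap3 and socket0 below 0.006 m and z of cap3 in the frame of socket0 between -0.0165 and -0.0115 m and angle between the x axis of cap3 and the x axis of housing, either way round above 0.87 rad) or (horizontal distance between cap3 and socket1 below 0.006 m and z of cap3 in the frame of socket1 between -0.0165 and -0.0115 m and angle between the x axis of cap3 and the x axis of housing, either way round above 0.87 rad) or (horizontal distance between cap3 and socket2 below 0.006 m and z of cap3 in the frame of socket2 between -0.0165 and -0.0115 m and angle between the x axis of cap3 and the x axis of housing, either way round above 0.87 rad))), for 0.3 s.
At the end, for the whole second after the job is handed in: Housing flat on the white sheet (centres within 100 mm in x, 180 mm in y), blank in the tray, every cap present in a socket: within 6 mm of its centre, flange on the plate within 2.5 mm, turned at least 50 of the 60 degrees; all let go and at rest (x of housing in the frame of sheet between -0.1 and 0.1 m and y of housing in the frame of sheet between -0.18 and 0.18 m and height (world z) of housing between -0.004 and 0.005 m and angle between housing's own z axis and vertical below 0.06 rad and contact force between the fingers and housing below 0.2 N and x of blank in the frame of tray between -0.062 and 0.062 m and y of blank in the frame of tray between -0.062 and 0.062 m and z of blank in the frame of tray below 0.045 m and ((horizontal distance between cap1 and socket0 below 0.006 m and z of cap1 in the frame of socket0 between -0.0165 and -0.0115 m and angle between the x axis of cap1 and the x axis of housing, either way round above 0.87 rad) or (horizontal distance between cap1 and socket1 below 0.006 m and z of cap1 in the frame of socket1 between -0.0165 and -0.0115 m and angle between the x axis of cap1 and the x axis of housing, either way round above 0.87 rad) or (horizontal distance between cap1 and socket2 below 0.006 m and z of cap1 in the frame of socket2 between -0.0165 and -0.0115 m and angle between the x axis of cap1 and the x axis of housing, either way round above 0.87 rad)) and ((horizontal distance between cap2 and socket0 below 0.006 m and z of cap2 in the frame of socket0 between -0.0165 and -0.0115 m and angle between the x axis of cap2 and the x axis of housing, either way round above 0.87 rad) or (horizontal distance between cap2 and socket1 below 0.006 m and z of cap2 in the frame of socket1 between -0.0165 and -0.0115 m and angle between the x axis of cap2 and the x axis of housing, either way round above 0.87 rad) or (horizontal distance between cap2 and socket2 below 0.006 m and z of cap2 in the frame of socket2 between -0.0165 and -0.0115 m and angle between the x axis of cap2 and the x axis of housing, either way round above 0.87 rad)) and ((horizontal distance between cap3 and socket0 below 0.006 m and z of cap3 in the frame of socket0 between -0.0165 and -0.0115 m and angle between the x axis of cap3 and the x axis of housing, either way round above 0.87 rad) or (horizontal distance between cap3 and socket1 below 0.006 m and z of cap3 in the frame of socket1 between -0.0165 and -0.0115 m and angle between the x axis of cap3 and the x axis of housing, either way round above 0.87 rad) or (horizontal distance between cap3 and socket2 below 0.006 m and z of cap3 in the frame of socket2 between -0.0165 and -0.0115 m and angle between the x axis of cap3 and the x axis of housing, either way round above 0.87 rad)) and linear speed of each of housing, blank, cap1, cap2, cap3 below 0.02 m/s); the robot touches nothing.
It fails at once if one of the other things on the bench is pushed more than 6 cm (distance of any of unit, board, driver, tape, can, wrench from where it was at the start of the episode above 0.06 m).
Of cap1, cap2, cap3 only 2 to 3 are there at a start; the rules pass over those that are not, and their reading is None.
At some moment in a run one of cap1, cap2, cap3 may be knocked a few centimetres aside while the robot is not near it.
Once in a run the grip may slacken for a moment while it holds something.
It also fails if it takes over 210 s, if anything falls off the work surface, if the arm or the gripper's body presses on something with over 40 N, if the wrist force passes 120 N, or if a joint passes its speed limit or range.

## Working session

There is one attempt and no reset: what is moved stays moved. The work goes in short steps, Python scripts to look and compute and a tool call to move; the robot and the scene stay as the last step left them, time stands still between calls to the robot, and variables do not carry over. Pictures are saved under pics/ and viewed, about 12 in all and at most 16, crops included, and the job is handed in when it is done.

Besides the shell and the picture viewer there is one more tool, called after "Request:" as name(argument=value, ...) on one line, values as JSON. move_arm: Moves the arm, as the interface text tells. Its arguments: {"type":"object","properties":{"moves":{"type":"array","items":{"type":"array","items":{"type":"number"}}},"squeeze":{"type":"number"}},"required":["moves"]}

```bash
ls; mkdir -p pics; cat > h.py <<'E'
import numpy as np, cv2
from scipy.spatial.transform import Rotation as Ro
from bench import ctrl, viewer
def cam(n, save=None):
    s=ctrl.sense(); im,d=viewer.camera(n); c=dict(viewer.calibration(n))
    if n=="wrist":
        T=np.eye(4); T[:3,:3]=Ro.from_quat(s["tool_rot"]).as_matrix(); T[:3,3]=s["eef_pos"]
        M=T@np.array(c["hand_eye"]); c["C2W"]=M
    else:
        M=np.eye(4); R=np.array(c["R"]); M[:3,:3]=R.T; M[:3,3]=-R.T@np.array(c["t"]); c["C2W"]=M
    if save: cv2.imwrite("pics/"+save+".png",im)
    return im,d,c
def rays(c,uv):
    uv=np.atleast_2d(np.float64(uv)); K=np.array([[c["fx"],0,c["cx"]],[0,c["fy"],c["cy"]],[0,0,1]])
    p=cv2.undistortPoints(uv[:,None],K,np.array([c["k1"],0,0,0.]))[:,0]
    return np.c_[p,np.ones(len(p))]
def plane(c,uv,z):
    r=rays(c,uv)@c["C2W"][:3,:3].T; o=c["C2W"][:3,3]
    return o+r*((z-o[2])/r[:,2])[:,None]
def cloud(c,d):
    h,w=d.shape; v,u=np.mgrid[:h,:w]; r=rays(c,np.c_[u.ravel(),v.ravel()])
    P=(r*d.reshape(-1,1))@c["C2W"][:3,:3].T+c["C2W"][:3,3]
    P[d.ravel()==0]=np.nan
    return P.reshape(h,w,3)
def proj(c,X):
    M=np.linalg.inv(c["C2W"]); X=np.atleast_2d(X)@M[:3,:3].T+M[:3,3]; a=X[:,:2]/X[:,2:]
    a=a*(1+c["k1"]*(a**2).sum(1))[:,None]
    return a*[c["fx"],c["fy"]]+[c["cx"],c["cy"]]
E
python3 - <<'E'
from h import *
s=ctrl.sense(); print(s)
for n in ("scene","side","wrist"):
    im,d,c=cam(n,n+"0"); print(n,c["C2W"].round(3).tolist(),c["fx"],c["k1"])
    np.savez("/tmp/%s0.npz"%n,im=im,d=d)
a=[cv2.imread("pics/%s0.png"%n) for n in("scene","side")]
cv2.imwrite("pics/a.png",cv2.resize(a[0],(800,600))); cv2.imwrite("pics/b.png",cv2.resize(a[1],(800,600)))
E
```

```text
pics
{'time_s': 0.0, 'q': array([ 1.16751417e+00,  5.28509876e-01,  1.43393516e+00,  9.79855704e-06,
        1.18139871e+00, -1.78482308e-01]), 'dq': array([-0.00042502, -0.00041864,  0.00037336,  0.00097244, -0.00017951,
        0.00064075]), 'joint_torque': array([-1.71614706e-04, -4.42335498e+01, -1.78030872e+01, -2.47025764e-04,
        8.48005700e-03, -1.27869077e-05]), 'eef_pos': array([0.13896489, 0.608552  , 0.20859638]), 'tool_rot': array([ 0.07855123,  0.70287551, -0.08007429,  0.70241286]), 'wrist_force': array([-0.13477867,  0.37805155,  0.52544526]), 'ft_torque': array([-0.02479895,  0.00942241,  0.0051481 ]), 'opening': 0.9964361214355449}
scene [[-0.295, 0.503, -0.813, 1.831], [0.955, 0.139, -0.261, 0.441], [-0.018, -0.853, -0.521, 0.915], [0.0, 0.0, 0.0, 1.0]] 474.69721687493546 -0.11381027598265764
side [[0.743, -0.473, 0.473, -0.046], [-0.669, -0.533, 0.517, -0.598], [0.008, -0.701, -0.713, 0.925], [0.0, 0.0, 0.0, 1.0]] 398.46984271660364 0.008683722495195403
wrist [[0.223, 0.93, 0.291, 0.064], [0.975, -0.212, -0.069, 0.626], [-0.002, 0.299, -0.954, 0.373], [0.0, 0.0, 0.0, 1.0]] 283.73370616894414 -0.0019238901508668764
```

View pics/a.png

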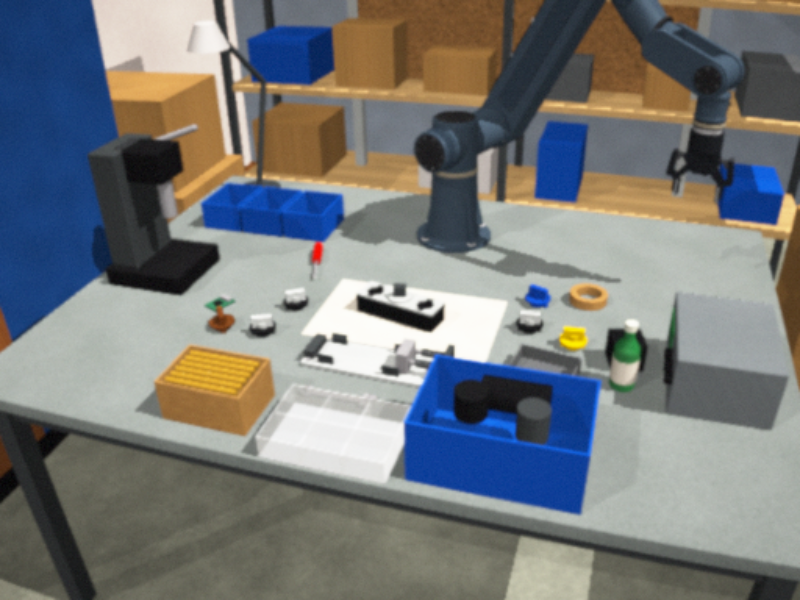

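View pics/b.png

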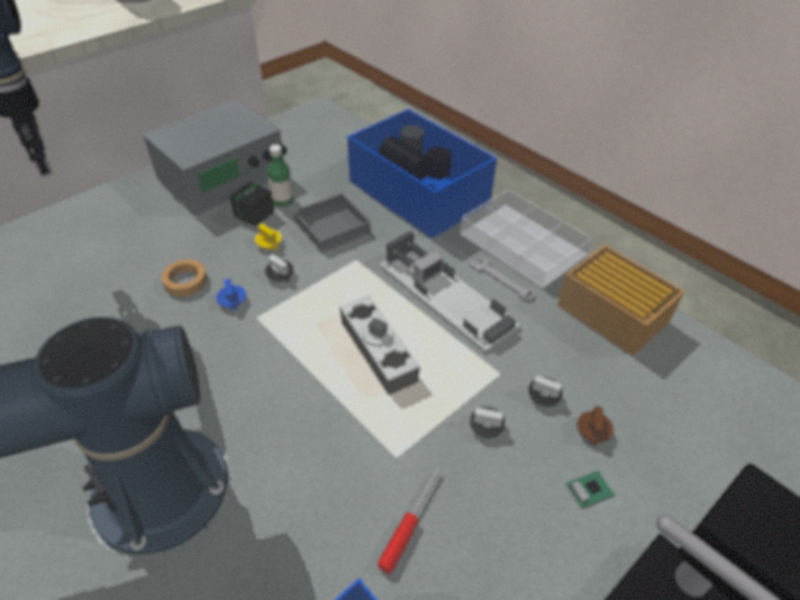

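The side view (800x600) shows the housing on the sheet at (378,343) and the cradle at (450,290), with its carriage end at (430,265) and its stop at (500,325). The tray is at (332,222). There are three black caps with aluminium wings at (280,268), (488,420) and (546,390). The look-alikes are blue (231,295), yellow (267,237) and brown (596,427), and I'll leave those alone.

```bash
cat > m1.py <<'E'
from h import *
def near(P,im,x0,x1,y0,y1,z0,z1):
    m=(P[...,0]>x0)&(P[...,0]<x1)&(P[...,1]>y0)&(P[...,1]<y1)&(P[...,2]>z0)&(P[...,2]<z1)
    return m
im,d,c=cam("side"); P=cloud(c,d)
f=512/800
for n,uv in dict(housing=(378,343),stop=(500,325),carr=(430,265),tray=(332,222),capA=(280,268),capB=(488,420),capC=(546,390),blue=(231,295),yel=(267,237),brown=(596,427),unit=(252,203),can=(280,185),board=(590,490),driver=(410,520),tape=(185,277),wrench=(505,278)).items():
    u,v=int(uv[0]*f),int(uv[1]*f); print(n,P[v-1:v+2,u-1:u+2].reshape(-1,3).mean(0).round(3))
# ortho map
res=0.001; x0,y0=0.25,-0.45; W=900;H=550
om=np.zeros((H,W,3),np.uint8); hz=np.full((H,W),-1.)
for n in("scene","side"):
    im,d,c=cam(n); P=cloud(c,d).reshape(-1,3); col=im.reshape(-1,3)
    ok=~np.isnan(P[:,0]); P=P[ok]; col=col[ok]; i=((P[:,0]-x0)/res).astype(int); j=((P[:,1]-y0)/res).astype(int)
    k=(i>=0)&(i<H)&(j>=0)&(j<W)&(P[:,2]<0.1)
    for a in np.argsort(P[k][:,2]):
        I,J=i[k][a],j[k][a]; om[max(I-1,0):I+2,max(J-1,0):J+2]=col[k][a]; hz[I,J]=max(hz[I,J],P[k][a,2])
om=om[::-1,::-1]
for X in np.arange(.3,.8,.1): cv2.putText(om,"x%.1f"%X,(0,int(H-(X-x0)/res)),0,.4,(0,0,255)); cv2.line(om,(0,int(H-(X-x0)/res)),(W,int(H-(X-x0)/res)),(0,0,255),1)
for Y in np.arange(-.4,.45,.1): cv2.putText(om,"y%.1f"%Y,(int(W-(Y-y0)/res),10),0,.4,(0,0,255)); cv2.line(om,(int(W-(Y-y0)/res),0),(int(W-(Y-y0)/res),H),(0,0,255),1)
cv2.imwrite("pics/ortho.png",cv2.resize(om,(800,489)))
E
python3 m1.py
```

```text
housing [ 0.425 -0.035  0.054]
stop [ 0.642 -0.146  0.032]
carr [0.639 0.046 0.06 ]
tray [0.614 0.346 0.002]
capA [0.416 0.263 0.038]
capB [ 0.464 -0.274  0.037]
capC [ 0.587 -0.299  0.032]
blue [0.296 0.261 0.041]
yel [0.454 0.373 0.032]
brown [ 0.581 -0.404  0.044]
unit [0.479 0.46  0.064]
can [0.564 0.471 0.065]
board [ 0.504 -0.457  0.006]
driver [ 0.253 -0.309  0.024]
tape [ 0.268  0.412 -0.002]
wrench [ 0.778 -0.045  0.002]Traceback (most recent call last):
  File "m1.py", line 19, in <module>
    for X in np.arange(.3,.8,.1): cv2.putText(om,"x%.1f"%X,(0,int(H-(X-x0)/res)),0,.4,(0,0,255)); cv2.line(om,(0,int(H-(X-x0)/res)),(W,int(H-(X-x0)/res)),(0,0,255),1)
                                  ~~~~~~~~~~~^^^^^^^^^^^^^^^^^^^^^^^^^^^^^^^^^^^^^^^^^^^^^^^^^^^
cv2.error: OpenCV(4.12.0) :-1: error: (-5:Bad argument) in function 'putText'
> Overload resolution failed:
>  - Layout of the output array img is incompatible with cv::Mat
>  - Expected Ptr<cv::UMat> for argument 'img'
```

```bash
sed -i 's/om=om\[::-1,::-1\]/om=om[::-1,::-1].copy()/' m1.py; python3 m1.py >/dev/null; ls -la pics/ortho.png
```

```text
-rw-r--r-- 1 agent agent 907813 Dec  4 08:39 pics/ortho.png
```

View pics/ortho.png

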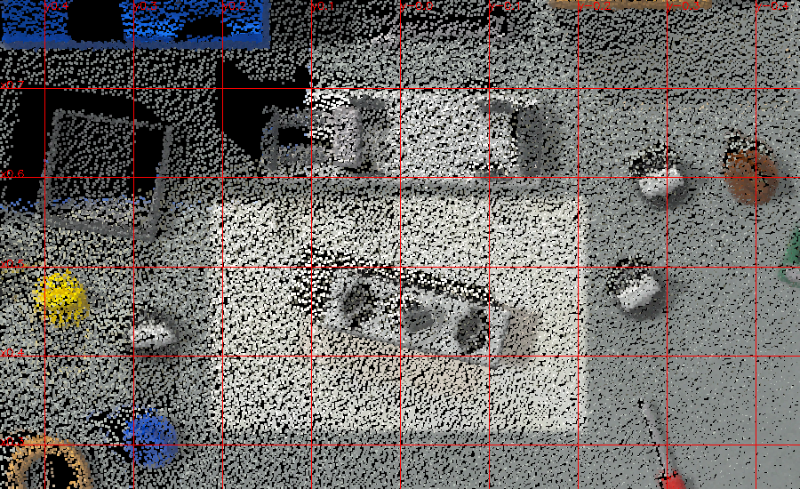

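```bash
cat >> h.py <<'E'
def goal(p,yaw,s=None):
    """shift (mm) and rotvec in tool axes to reach TCP p, tool x down, tool y=(cos,sin)(yaw); picks nearest half turn"""
    s=s or ctrl.sense(); R0=Ro.from_quat(s["tool_rot"]); sh=R0.inv().apply(np.array(p)-s["eef_pos"])*1e3
    best=None
    for a in(yaw,yaw+np.pi):
        R1=Ro.from_matrix(np.array([[0,np.cos(a),np.sin(a)],[0,np.sin(a),-np.cos(a)],[-1,0,0]]))
        rv=(R0.inv()*R1).as_rotvec()
        if best is None or np.linalg.norm(rv)<np.linalg.norm(best): best=rv
    q=s["q"]; print("shift",sh.round(1).tolist(),"rot",best.round(3).tolist(),"q6 %.2f t %.2f open %.3f"%(q[5],s["time_s"],s["opening"]))
E
python3 - <<'E'
from h import *
c=viewer.calibration("wrist"); print(np.array(c["hand_eye"]).round(3))
im,d,c=cam("side"); P=cloud(c,d)
x,y,z=P[...,0],P[...,1],P[...,2]
m=(x>.35)&(x<.53)&(y>-.18)&(y<.13)&(z>.044)&(z<.056)
r=cv2.minAreaRect(P[m][:,:2].astype(np.float32)); print(r)
m=(x>.55)&(x<.74)&(y>-.22)&(y<.2)&(z>.008)&(z<.04); r=cv2.minAreaRect(P[m][:,:2].astype(np.float32)); print("cradle",r)
m=(x>.5)&(x<.74)&(y>.22)&(y<.45)&(z>.028)&(z<.038); r=cv2.minAreaRect(P[m][:,:2].astype(np.float32)); print("tray",r)
g=cv2.cvtColor(im,cv2.COLOR_BGR2HSV); m=(x>.2)&(x<.6)&(y>-.3)&(y<.3)&(abs(z)<.006)&(g[...,2]>190)&(g[...,1]<40)
r=cv2.minAreaRect(P[m][:,:2].astype(np.float32)); print("sheet",r)
s=ctrl.sense(); R=Ro.from_quat(s["tool_rot"]).as_matrix(); print(R.round(2))
goal([.43,.0,.3],np.deg2rad(15))
goal([.43,.0,.3],np.arctan2(R[1,1],R[0,1]))
E
```

```text
[[ 0.    -0.299  0.954 -0.165]
 [ 1.    -0.    -0.     0.   ]
 [ 0.     0.954  0.299 -0.077]
 [ 0.     0.     0.     1.   ]]
((0.4407012164592743, -0.01761677861213684), (0.20407481491565704, 0.06582260131835938), 76.66410064697266)
cradle ((0.6420958638191223, -0.002364113926887512), (0.3141665458679199, 0.10397589206695557), 88.33705139160156)
tray ((0.6046635508537292, 0.332619845867157), (0.136756032705307, 0.13319556415081024), 81.3167953491211)
sheet ((0.4462866187095642, 0.0010509341955184937), (0.4212455749511719, 0.2610602378845215), 89.6836929321289)
[[-0.    0.22  0.97]
 [-0.    0.97 -0.22]
 [-1.   -0.    0.  ]]
shift [-90.4, -529.1, 419.2] rot [1.084, 0.0, 0.0] q6 -0.18 t 0.50 open 0.998
shift [-90.4, -529.1, 419.2] rot [0.0, 0.0, 0.0] q6 -0.18 t 0.50 open 0.998
```

```bash
python3 - <<'E'
t=open('h.py').read()
t=t.replace('''        if best is None or np.linalg.norm(rv)<np.linalg.norm(best): best=rv''','''        q6=(np.arctan2(p[1],p[0])-a+np.pi)%(2*np.pi)-np.pi
        if best is None or abs(q6)<bq: best,bq=rv,abs(q6)''').replace('best.round(3).tolist(),','best.round(3).tolist(),"q6goal %.2f"%bq,')
open('h.py','w').write(t)
from h import *
goal([.53,.04,.3],0)
E
```

```text
shift [-90.4, -467.8, 507.8] rot [1.346, 0.0, 0.0] q6goal 0.08 q6 -0.18 t 0.50 open 0.998
```

Request:
move_arm(moves=[[-90, -468, 508, 1.346, 0, 0, -1], [-90, -468, 508, 1.346, 0, 0, -1], [-90, -468, 508, 1.346, 0, 0, -1], [-90, -468, 508, 1.346, 0, 0, -1], [-90, -468, 508, 1.346, 0, 0, -1], [-90, -468, 508, 1.346, 0, 0, -1], [-90, -468, 508, 1.346, 0, 0, -1], [-90, -468, 508, 1.346, 0, 0, -1], [-90, -468, 508, 1.346, 0, 0, -1], [-90, -468, 508, 1.346, 0, 0, -1]])

```text
time_s: 1.5
eef_pos: [0.4208, 0.1987, 0.2749]
tool_rot: [0.501, 0.499, -0.5, 0.5]
wrist_force: [0.9, 0.1, -0.8]
opening: 1.002
```

```bash
python3 - <<'E'
from h import *
goal([.53,.04,.3],0)
E
```

```text
shift [-25.1, 109.7, 158.4] rot [-0.003, -0.0, -0.001] q6goal 0.08 q6 0.20 t 1.50 open 1.002
```

Request:
move_arm(moves=[[-25, 110, 158, 0, 0, 0, -1], [-25, 110, 158, 0, 0, 0, -1], [-25, 110, 158, 0, 0, 0, -1], [-25, 110, 158, 0, 0, 0, -1], [-25, 110, 158, 0, 0, 0, -1]])

```text
time_s: 2.0
eef_pos: [0.5348, 0.0353, 0.3009]
tool_rot: [0.503, 0.496, -0.501, 0.5]
wrist_force: [-0.3, 0.4, 0.1]
opening: 0.999
```

```bash
python3 - <<'E'
from h import *
im,d,c=cam("wrist"); P=cloud(c,d); np.savez("/tmp/w1.npz",P=P,im=im)
print(ctrl.sense()["eef_pos"])
cv2.imwrite("pics/w1.png",cv2.resize(im,(800,600)))
x,y,z=P[...,0],P[...,1],P[...,2]
def rect(n,m): r=cv2.minAreaRect(P[m][:,:2].astype(np.float32)); print(n,np.round(r[0],4),np.round(r[1],4),round(r[2],2),m.sum(),"z",np.median(z[m]).round(4))
rect("housing",(x>.35)&(x<.53)&(y>-.18)&(y<.13)&(z>.044)&(z<.056))
rect("blank",(x>.35)&(x<.53)&(y>-.18)&(y<.13)&(z>.072)&(z<.09))
rect("cradle",(x>.55)&(x<.74)&(y>-.22)&(y<.2)&(z>.004)&(z<.05))
rect("carriage",(x>.55)&(x<.74)&(y>-.22)&(y<.2)&(z>.055)&(z<.07))
rect("stop",(x>.55)&(x<.74)&(y>-.22)&(y<-.14)&(z>.028)&(z<.038))
E
```

```text
[0.53212834 0.03793134 0.30020743]
housing [ 0.4409 -0.0174] [0.2007 0.0645] 76.65 3517 z 0.0503
blank [ 0.441  -0.0169] [0.0204 0.03  ] 17.21 316 z 0.0809
cradle [ 6.432e-01 -5.000e-04] [0.3139 0.1005] 88.53 10421 z 0.0123
carriage [0.6441 0.1005] [0.1087 0.0696] 87.0 1417 z 0.0616
stop [ 0.6397 -0.1487] [0.07   0.0172] 0.16 343 z 0.0319
```

View pics/w1.png

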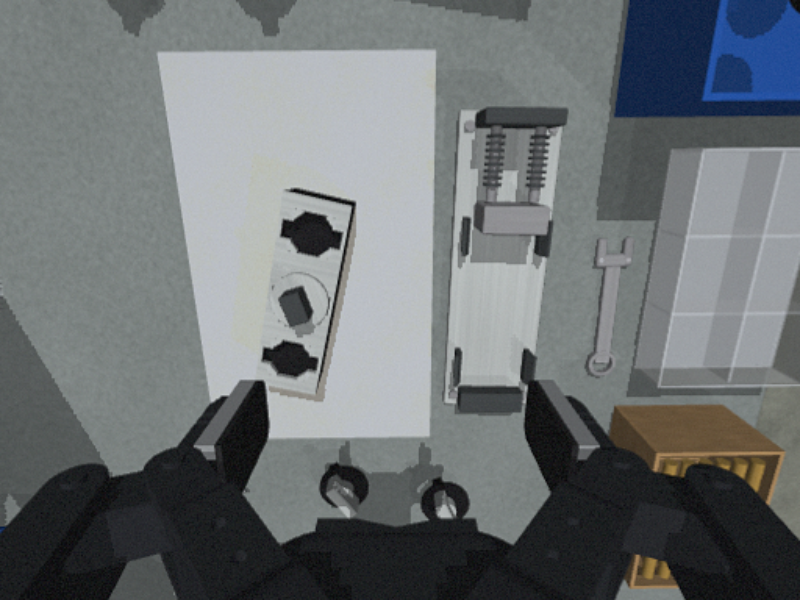

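```bash
python3 - <<'E'
from h import *
P=np.load("/tmp/w1.npz")["P"]; a=np.deg2rad(88.5); o=np.array([.6432,-.0005])
def loc(m):
    q=P[m][:,:2]-o; return q@[np.sin(a),-np.cos(a)], q@[np.cos(a),np.sin(a)]
x,y,z=P[...,0],P[...,1],P[...,2]
b=(x>.57)&(x<.72)&(y>-.2)&(y<.2)
for n,z0,z1,ya,yb in(("stop",.030,.034,-.2,-.1),("carr",.059,.064,.0,.1),("plate",.010,.014,-.2,.2),("guideS",.033,.037,-.15,-.05),("guideC",.033,.037,.0,.06)):
    X,Y=loc(b&(z>z0)&(z<z1)&(y>ya)&(y<yb)); print(n,len(X),"x",np.percentile(X,[0,2,50,98,100]).round(4),"y",np.percentile(Y,[0,2,50,98,100]).round(4))
# direction from carriage+end top edges: fit line to right edge of plate
X,Y=loc(b&(z>.008)&(z<.014)); 
for side in(1,-1):
    bins=[(yy,np.max(side*X[(Y>yy)&(Y<yy+.01)])) for yy in np.arange(-.14,.14,.01) if ((Y>yy)&(Y<yy+.01)).any()]
    bb=np.array(bins); print(side,np.polyfit(bb[:,0],side*bb[:,1],1).round(4))
E
```

```text
stop 535 x [-0.0434 -0.0385  0.0003  0.0391  0.0437] y [-0.1567 -0.1559 -0.1428 -0.105  -0.0987]
carr 766 x [-0.0304 -0.0293 -0.0011  0.028   0.03  ] y [0.0473 0.048  0.0606 0.0724 0.0731]
plate 7699 x [-0.0502 -0.0487 -0.003   0.0472  0.0497] y [-0.157  -0.1318 -0.0037  0.1395  0.1568]
guideS 120 x [-0.0435 -0.0434 -0.0141  0.0435  0.0437] y [-0.1492 -0.149  -0.1057 -0.0871 -0.0864]
guideC 136 x [-0.0437 -0.0436  0.0388  0.0434  0.0439] y [0.0211 0.0214 0.0401 0.0567 0.0569]
1 [0.0072 0.0445]
-1 [-0.0014 -0.0499]
```

```bash
python3 - <<'E'
from h import *
goal([.4409,-.0174,.12],np.deg2rad(-13.35))
E
```

```text
shift [180.0, -91.3, 56.0] rot [0.226, -0.0, -0.003] q6goal 0.19 q6 -0.13 t 2.05 open 1.002
```

Request:
move_arm(moves=[[100, -91, 56, 0.226, 0, 0, -1], [180, -91, 56, 0.226, 0, 0, -1], [180, -91, 56, 0.226, 0, 0, -1], [180, -91, 56, 0.226, 0, 0, -1], [180, -91, 56, 0.226, 0, 0, -1], [180, -91, 56, 0.226, 0, 0, -1]])

```text
time_s: 2.65
eef_pos: [0.4377, -0.016, 0.1183]
tool_rot: [-0.554, -0.44, 0.555, -0.437]
wrist_force: [-0.0, -0.3, 0.0]
opening: 0.999
```

```bash
python3 - <<'E'
from h import *
goal([.4409,-.0174,.014],np.deg2rad(-13.35))
E
```

```text
shift [104.3, 3.9, 0.8] rot [-0.0, -0.001, 0.005] q6goal 0.19 q6 -0.06 t 2.65 open 0.999
```

Request:
move_arm(moves=[[50, 4, 1, 0, 0, 0.005, -1], [85, 4, 1, 0, 0, 0.005, -1], [104, 4, 1, 0, 0, 0.005, -1], [104, 4, 1, 0, 0, 0.005, -1], [104, 4, 1, 0, 0, 0.005, 1], [104, 4, 1, 0, 0, 0.005, 1], [104, 4, 1, 0, 0, 0.005, 1], [104, 4, 1, 0, 0, 0.005, 1], [104, 4, 1, 0, 0, 0.005, 1], [104, 4, 1, 0, 0, 0.005, 1]], squeeze=110)

```text
time_s: 3.65
eef_pos: [0.4419, -0.0173, 0.0168]
tool_rot: [0.556, 0.438, -0.553, 0.439]
wrist_force: [-0.3, 2.1, 9.5]
opening: 0.702
```

```bash
python3 - <<'E'
from h import *
s=ctrl.sense(); print(s["q"].round(3),s["eef_pos"],s["opening"],s["wrist_force"])
E
```

```text
[-0.294  0.662  2.035  0.004  0.44  -0.065] [ 0.44190715 -0.01732357  0.01676633] 0.7024809410032228 [-0.28266032  2.1223394   9.54478493]
```

Request:
move_arm(moves=[[-10, 0, 0, 0, 0, 0, 1], [-30, 0, 0, 0, 0, 0, 1], [-60, 0, 0, 0, 0, 0, 1], [-90, 0, 0, 0, 0, 0, 1], [-90, 0, 0, 0, 0, 0, 1], [-90, 0, 0, 0, 0, 0, 1]])

```text
time_s: 4.25
eef_pos: [0.4416, -0.0173, 0.1076]
tool_rot: [0.556, 0.437, -0.553, 0.44]
wrist_force: [-0.3, -0.1, -9.2]
opening: 0.704
```

```bash
sed -i 's/q6=(np.arctan2(p\[1\],p\[0\])-a+np.pi)/q6=(np.arctan2(p[1],p[0])-np.arcsin(.11\/np.hypot(p[0],p[1]))-a+np.pi)/' h.py; cat > hold.py <<'E'
from h import *
import sys
im,d,c=cam("side"); P=cloud(c,d); s=ctrl.sense(); e=s["eef_pos"]
print(e.round(4),s["opening"],s["wrist_force"].round(1))
cv2.imwrite("pics/%s.png"%sys.argv[1],im)
im2,d2,c2=cam("wrist"); Q=cloud(c2,d2); R=Ro.from_quat(s["tool_rot"]).as_matrix()
np.savez("/tmp/%s.npz"%sys.argv[1],P=P,Q=Q)
L=((Q-e)@R).reshape(-1,3)   # tool coords
top=e[2]; 
m=(abs(L[:,1])<.040)&(L[:,2]<.12)&(L[:,2]>-.12)&(L[:,0]<-.015)&(L[:,0]>-.055)
q=L[m]; print(len(q),"toolx of top pct",np.percentile(q[:,0],[2,20,50,80,98]).round(4))
A=np.c_[q[:,1:],np.ones(len(q))]
w=np.ones(len(q),bool)
for _ in range(5):
    k=np.linalg.lstsq(A[w],q[w,0],rcond=None)[0]; w=abs(q[:,0]-A@k)<.003
print("plane tilt y,z,offset",k.round(4),w.sum())
t=q[w]; print("y range",np.percentile(t[:,1],[1,99]).round(4),"z range",np.percentile(t[:,2],[.5,99.5]).round(4))
r=cv2.minAreaRect(t[:,1:].astype(np.float32)); print(r)
E
python3 hold.py h1; python3 -c "
import cv2; a=cv2.imread('pics/h1.png'); cv2.imwrite('pics/h1c.png',cv2.resize(a[120:300,180:360],(720,720)))" 
```

```text
[ 0.4406 -0.017   0.1066] 0.7022929502203565 [ 0.2 -0.7 -8.2]
35604 toolx of top pct [-0.0507 -0.0365 -0.0332 -0.0181 -0.0163]
plane tilt y,z,offset [ 0.0061 -0.0009 -0.0333] 20128
y range [-0.0318  0.0316] z range [-0.0993  0.0482]
((-9.685754776000977e-05, -0.022952862083911896), (0.1536352038383484, 0.07988185435533524), 89.82421112060547)
```

```bash
cat >> h.py <<'E'
CO=np.array([.6423,-.0332]); CA=np.deg2rad(88.5); CX=np.array([np.sin(CA),-np.cos(CA)]); CY=np.array([np.cos(CA),np.sin(CA)])
def crad(x,y,z): return [*(CO+CX*x+CY*y),z]
def incr(): 
    s=ctrl.sense(); q=s["eef_pos"][:2]-CO; print("tcp in cradle",(q@CX).round(4),(q@CY).round(4),s["eef_pos"][2].round(4),"F",s["wrist_force"].round(1),"open",round(s["opening"],3),"q",s["q"].round(2),"t",round(s["time_s"],2)); return s
E
python3 - <<'E'
from h import *
goal(crad(0,-.032,.107),CA-np.pi/2); print(np.arccos(-1))
E
```

```text
shift [-0.7, 207.0, 0.6] rot [-0.206, -0.001, -0.002] q6goal 0.25 q6 -0.06 t 4.35 open 0.703
3.141592653589793
```

Request:
move_arm(moves=[[0, 30, 0, -0.1, 0, 0, 1], [0, 70, 0, -0.206, 0, 0, 1], [0, 110, 0, -0.206, 0, 0, 1], [0, 150, 0, -0.206, 0, 0, 1], [0, 190, 0, -0.206, 0, 0, 1], [0, 207, 0, -0.206, 0, 0, 1], [0, 207, 0, -0.206, 0, 0, 1], [0, 207, 0, -0.206, 0, 0, 1]])

```text
time_s: 5.15
eef_pos: [0.639, -0.064, 0.1029]
tool_rot: [-0.506, -0.495, 0.507, -0.491]
wrist_force: [-1.0, 0.7, -8.3]
opening: 0.7
```

```bash
python3 - <<'E'
from h import *
incr()
goal(crad(0,-.032,.055),CA-np.pi/2)
E
python3 hold.py h2
```

```text
tcp in cradle -0.0025 -0.0309 0.1029 F [-1.   0.7 -8.3] open 0.7 q [-0.27  0.68  1.47  0.    1.   -0.25] t 5.15
shift [47.9, 2.7, 1.3] rot [-0.001, -0.003, 0.006] q6goal 0.25 q6 -0.25 t 5.15 open 0.700
[ 0.6385 -0.0637  0.1033] 0.7052820700937409 [-0.9  0.4 -8.6]
35618 toolx of top pct [-0.0507 -0.0365 -0.0331 -0.0181 -0.0163]
plane tilt y,z,offset [ 0.0059 -0.0008 -0.0332] 20196
y range [-0.0318  0.0316] z range [-0.0994  0.0481]
((0.0002392306923866272, -0.022668898105621338), (0.07942267507314682, 0.1544225960969925), 0.42839497327804565)
```

Request:
move_arm(moves=[[20, 3, 1, 0, -0.003, 0.006, 1], [48, 3, 1, 0, -0.003, 0.006, 1], [48, 3, 1, 0, -0.003, 0.006, 1], [48, 3, 1, 0, -0.003, 0.006, 1]])

```text
time_s: 5.65
eef_pos: [0.6398, -0.0641, 0.0552]
tool_rot: [-0.506, -0.494, 0.507, -0.493]
wrist_force: [0.5, -0.3, -8.2]
opening: 0.703
```

```bash
python3 - <<'E'
from h import *
incr()
goal(crad(0,.005,.055),CA-np.pi/2)
E
```

```text
tcp in cradle -0.0017 -0.031 0.0552 F [ 0.5 -0.3 -8.2] open 0.703 q [-0.27  0.74  1.5   0.    0.9  -0.25] t 5.65
shift [0.2, 1.7, -36.0] rot [-0.0, -0.001, 0.002] q6goal 0.19 q6 -0.25 t 5.65 open 0.703
```

Request:
move_arm(moves=[[0, 2, -10, 0, 0, 0, 1], [0, 2, -18, 0, 0, 0, 1], [0, 2, -26, 0, 0, 0, 1], [0, 2, -34, 0, 0, 0, 1], [0, 2, -37, 0, 0, 0, 1], [0, 2, -37, 0, 0, 0, 1], [0, 2, -37, 0, 0, 0, 1]])

```text
time_s: 6.35
eef_pos: [0.6446, -0.0298, 0.0575]
tool_rot: [-0.505, -0.492, 0.507, -0.496]
wrist_force: [-0.9, -8.9, -6.7]
opening: 0.705
```

```bash
python3 - <<'E'
from h import *
incr()
goal(crad(0,.004,.029),CA-np.pi/2)
E
python3 hold.py h3;  python3 -c "
import cv2; a=cv2.imread('pics/h3.png'); cv2.imwrite('pics/h3c.png',cv2.resize(a[120:260,220:370],(750,700)))"
```

```text
tcp in cradle 0.0022 0.0035 0.0575 F [-0.9 -8.9 -6.7] open 0.705 q [-0.22  0.74  1.49 -0.01  0.9  -0.19] t 6.35
shift [28.5, -2.3, -0.7] rot [0.002, 0.005, -0.002] q6goal 0.19 q6 -0.19 t 6.35 open 0.705
[ 0.6446 -0.0299  0.0575] 0.7028474562911843 [-0.2 -9.1 -6.2]
35499 toolx of top pct [-0.0507 -0.0365 -0.0329 -0.0179 -0.0161]
plane tilt y,z,offset [ 0.0067 -0.0039 -0.0332] 20088
y range [-0.0318  0.0316] z range [-0.0993  0.0481]
((0.0002751089632511139, -0.022721372544765472), (0.0796174556016922, 0.15425008535385132), 0.814710795879364)
```

View pics/h3c.png

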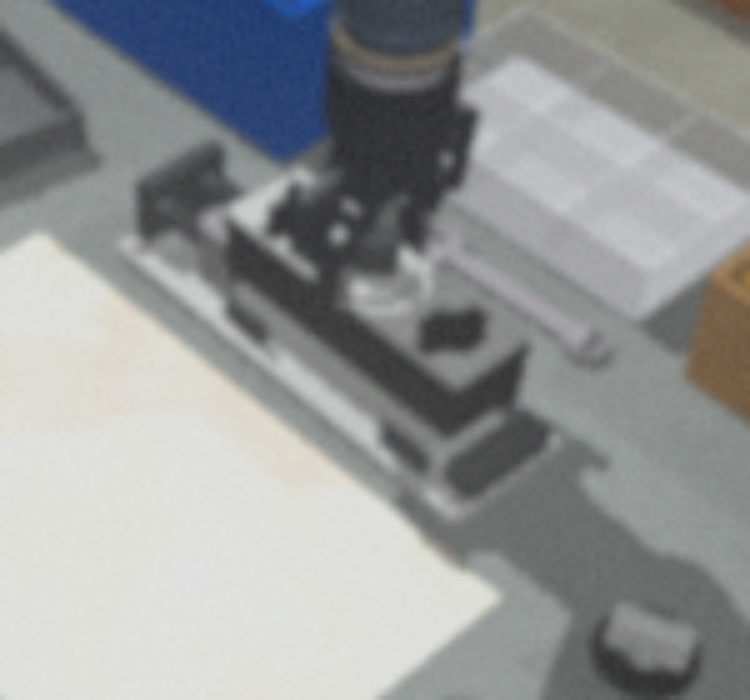

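The crop shows the housing held level, pushing the carriage back, with its rear end just clear of the stop at (500,450). Lowering now.

Request:
move_arm(moves=[[0, -2, -1, 0, 0.005, 0, 1], [10, -2, -1, 0, 0.005, 0, 1], [18, -2, -1, 0, 0.005, 0, 1], [25, -2, -1, 0, 0.005, 0, 1], [29, -2, -1, 0, 0.005, 0, 1], [30, -2, -1, 0, 0.005, 0, 1], [30, -2, -1, 0, 0.005, 0, 1]])

```text
time_s: 7.15
eef_pos: [0.6455, -0.0318, 0.0302]
tool_rot: [0.506, 0.491, -0.505, 0.498]
wrist_force: [-1.4, -8.4, -3.5]
opening: 0.703
```

```bash
python3 - <<'E'
from h import *
incr()
goal(crad(0,.00,.029),CA-np.pi/2)
E
```

```text
tcp in cradle 0.0031 0.0015 0.0302 F [-1.4 -8.4 -3.5] open 0.703 q [-0.22  0.78  1.51 -0.    0.84 -0.19] t 7.15
shift [1.2, -3.1, 1.5] rot [0.003, 0.005, -0.009] q6goal 0.20 q6 -0.19 t 7.15 open 0.703
```

Request:
move_arm(moves=[[1, -3, 1, 0, 0, 0, 1], [2, -3, 2, 0, 0, 0, 1], [2, -3, 2, 0, 0, 0, -0.5], [2, -3, 2, 0, 0, 0, -1], [2, -3, 2, 0, 0, 0, -1], [2, -3, 2, 0, 0, 0, -1], [2, -3, 2, 0, 0, 0, -1], [2, -3, 2, 0, 0, 0, -1]])

```text
time_s: 7.95
eef_pos: [0.6423, -0.0336, 0.0283]
tool_rot: [0.506, 0.491, -0.505, 0.498]
wrist_force: [0.0, 0.5, -0.2]
opening: 1.0
```

```bash
python3 - <<'E'
from h import *
s=incr()
im,d,c=cam("wrist","rel"); Q=cloud(c,d)
np.save("/tmp/rel.npy",Q)
a=CA
x,y,z=Q[...,0],Q[...,1],Q[...,2]
q=Q[...,:2]-CO; X=q@CX; Y=q@CY
m=(abs(X)<.045)&(abs(Y)<.13)&(z>.057)&(z<.067)
print("top z",np.median(z[m]),"x",np.percentile(X[m],[1,99]).round(4),"y",np.percentile(Y[m],[.5,99.5]).round(4))
m=(abs(X)<.03)&(Y>.09)&(Y<.16)&(z>.057)&(z<.066)
print("carriage y",np.percentile(Y[m],[0,1,5,50,95]).round(4))
E
```

```text
tcp in cradle 0.0 -0.0004 0.0283 F [ 0.   0.5 -0.2] open 1.0 q [-0.22  0.78  1.52 -0.    0.84 -0.2 ] t 7.95
top z 0.06389939103498116 x [-0.0298  0.0335] y [-0.046   0.1159]
carriage y [0.09   0.0903 0.0914 0.1037 0.115 ]
```

Request:
move_arm(moves=[[-30, 0, 0, 0, 0, 0, -1], [-75, 0, 0, 0, 0, 0, -1], [-120, 0, 0, 0, 0, 0, -1], [-165, 0, 0, 0, 0, 0, -1], [-200, 0, 0, 0, 0, 0, -1], [-200, 0, 0, 0, 0, 0, -1]])

```text
time_s: 8.6
eef_pos: [0.6444, -0.0333, 0.235]
tool_rot: [0.509, 0.487, -0.502, 0.502]
wrist_force: [0.6, 0.2, 0.8]
opening: 1.005
```

```bash
cat > seat.py <<'E'
from h import *
import sys
s=incr()
im,d,c=cam("wrist",sys.argv[1]); Q=cloud(c,d); np.save("/tmp/seat.npy",Q)
z=Q[...,2]; q=Q[...,:2]-CO; X=q@CX; Y=q@CY
m=(abs(X)<.045)&(Y<.101)&(Y>-.115)&(z>.056)&(z<.068)
A=np.c_[X[m],Y[m],np.ones(m.sum())]; k=np.linalg.lstsq(A,z[m],rcond=None)[0]; print("plane",k.round(4))
r=cv2.minAreaRect(np.c_[X[m],Y[m]].astype(np.float32)); print("top rect in cradle",r)
print("y",np.percentile(Y[m],[.2,99.8]).round(4))
m=(abs(X)<.03)&(Y>.1005)&(Y<.15)&(z>.057)&(z<.068); print("carr",np.percentile(Y[m],[1,50,99]).round(4))
m=(abs(X)<.05)&(abs(Y)<.13)&(z>.085); 
for n,l in(("s0",-.066),("s1",0),("s2",.066)):
    k=m&(abs(Y-l)<.033)
    if k.sum()>20: r=cv2.minAreaRect(np.c_[X[k],Y[k]].astype(np.float32)); print(n,r,"z",np.median(z[k]).round(4))
E
python3 seat.py seat1
```

```text
tcp in cradle 0.0021 -0.0001 0.235 F [0.6 0.2 0.8] open 1.005 q [-0.22  0.52  1.37 -0.    1.23 -0.2 ] t 8.6
plane [0.0135 0.0006 0.0641]
top rect in cradle ((0.001779681071639061, 0.0004751235246658325), (0.06416526436805725, 0.20086371898651123), 0.032265566289424896)
y [-0.0994  0.1008]
carr [0.1006 0.1129 0.125 ]
s1 ((-1.428648829460144e-05, 0.0028630755841732025), (0.10048293322324753, 0.03901728242635727), 1.1798176765441895) z 0.3371
```

```bash
python3 - <<'E'
from h import *
def ana(Q):
    z=Q[...,2]; q=Q[...,:2]-CO; X=q@CX; Y=q@CY
    m=(abs(X)<.028)&(Y>.104)&(Y<.123)&(z>.055)&(z<.07); print("carr z",np.median(z[m]),m.sum())
    for xa,xb in((-.03,-.02),(-.005,.005),(.02,.03)):
      for ya,yb in((-.095,-.085),(.085,.095)):
        m=(X>xa)&(X<xb)&(Y>ya)&(Y<yb)&(z>.055)&(z<.07); print(xa,ya,"z",np.median(z[m]).round(4),m.sum())
    m=(abs(X)<.06)&(abs(X)>.045)&(abs(Y)<.13)&(abs(z-.012)<.005); print("plate",np.median(z[m]).round(4),m.sum())
    m=(X<-.06)&(X>-.1)&(abs(Y)<.1)&(abs(z)<.006); print("table",np.median(z[m]).round(4),m.sum())
ana(np.load("/tmp/seat.npy"))
im,d,c=cam("side"); ana(cloud(c,d))
E
```

```text
carr z 0.06171977048026639 955
-0.03 -0.095 z 0.0636 49
-0.03 0.085 z 0.0637 79
-0.005 -0.095 z 0.0639 53
-0.005 0.085 z 0.0643 72
0.02 -0.095 z 0.0646 56
0.02 0.085 z 0.0643 82
plate 0.0119 1178
table 0.0007 4014
carr z 0.06015077483275327 68
-0.03 -0.095 z 0.0632 7
-0.03 0.085 z 0.061 8
-0.005 -0.095 z 0.0635 6
-0.005 0.085 z 0.0635 9
0.02 -0.095 z 0.0629 9
0.02 0.085 z 0.0636 9
plate 0.0103 150
table -0.0007 604
```

```bash
sed -i 's/(z>.085); /(z>.085)\&(z<.11)/' seat.py; python3 - <<'E'
from h import *
Q=np.load("/tmp/seat.npy"); z=Q[...,2]; q=Q[...,:2]-CO; X=q@CX; Y=q@CY
m=(abs(X)<.04)&(abs(Y)<.04)&(z>.085)&(z<.105)
r=cv2.minAreaRect(np.c_[X[m],Y[m]].astype(np.float32)); print(r,np.median(z[m]))
p=crad(.001,.0005,.12); goal(p,np.deg2rad(28.5))
E
```

```text
((-0.00043128617107868195, -0.0002315714955329895), (0.020147180184721947, 0.030120931565761566), 35.5167350769043) 0.09486459562422545
shift [109.3, 1.4, -0.6] rot [-0.52, 0.008, -0.009] q6goal 0.72 q6 -0.20 t 8.70 open 1.002
```

```bash
python3 - <<'E'
from h import *
goal(crad(.000,.000,.12),np.deg2rad(32))
E
```

```text
shift [109.3, 0.4, -0.1] rot [-0.581, 0.008, -0.008] q6goal 0.78 q6 -0.20 t 8.70 open 1.002
```

Request:
move_arm(moves=[[40, 0, 0, -0.15, 0.008, -0.008, -1], [80, 0, 0, -0.3, 0.008, -0.008, -1], [109, 0, 0, -0.45, 0.008, -0.008, -1], [109, 0, 0, -0.58, 0.008, -0.008, -1], [109, 0, 0, -0.58, 0.008, -0.008, -1], [109, 0, 0, -0.58, 0.008, -0.008, -1]])

```text
time_s: 9.3
eef_pos: [0.6414, -0.0332, 0.119]
tool_rot: [0.344, 0.618, -0.344, 0.617]
wrist_force: [0.2, -0.4, -0.4]
opening: 1.001
```

```bash
python3 - <<'E'
from h import *
incr()
goal(crad(.000,.000,.072),np.deg2rad(32))
E
```

```text
tcp in cradle -0.0009 -0.0 0.119 F [ 0.2 -0.4 -0.4] open 1.001 q [-0.23  0.66  1.46  0.    1.02 -0.78] t 9.3
shift [47.0, 0.8, 0.6] rot [-0.004, -0.001, 0.001] q6goal 0.78 q6 -0.78 t 9.30 open 1.001
```

Request:
move_arm(moves=[[30, 1, 0, 0, 0, 0, -1], [47, 1, 0, 0, 0, 0, -1], [47, 1, 0, 0, 0, 0, -1], [47, 1, 0, 0, 0, 0, 1], [47, 1, 0, 0, 0, 0, 1], [47, 1, 0, 0, 0, 0, 1], [47, 1, 0, 0, 0, 0, 1], [47, 1, 0, 0, 0, 0, 1], [47, 1, 0, 0, 0, 0, 1], [47, 1, 0, 0, 0, 0, 1]], squeeze=60)

```text
time_s: 10.3
eef_pos: [0.6426, -0.0326, 0.0725]
tool_rot: [0.344, 0.618, -0.344, 0.618]
wrist_force: [-0.1, 0.2, 2.2]
opening: 0.002
```

```bash
python3 - <<'E'
from h import *
s=incr(); R=Ro.from_quat(s["tool_rot"]).as_matrix(); print("yaw",np.rad2deg(np.arctan2(R[1,1],R[0,1])),s["ft_torque"].round(2))
E
```

```text
tcp in cradle 0.0002 0.0006 0.0725 F [-0.1  0.2  2.2] open 0.002 q [-0.22  0.72  1.49  0.    0.93 -0.78] t 10.3
yaw 31.75917274115004 [ 0.06 -0.04  0.04]
```

```bash
python3 - <<'E'
from h import *
im,d,c=cam("wrist","g1"); im2,_,_=cam("side","g1s")
cv2.imwrite("pics/g1m.png",np.vstack([cv2.resize(im,(512,384))[130:384],cv2.resize(im2[100:270,220:400],(512,340))]))
E
```

```text
(no output)
```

View pics/g1m.png

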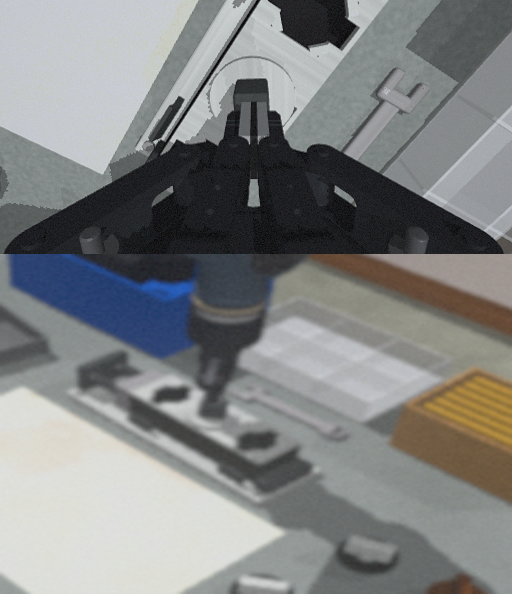

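```bash
python3 - <<'E'
from h import *
im=cv2.imread("pics/g1.png"); cv2.imwrite("pics/g1z.png",cv2.resize(im[190:350,180:330],(750,800))[:600])
E
```

```text
(no output)
```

View pics/g1z.png

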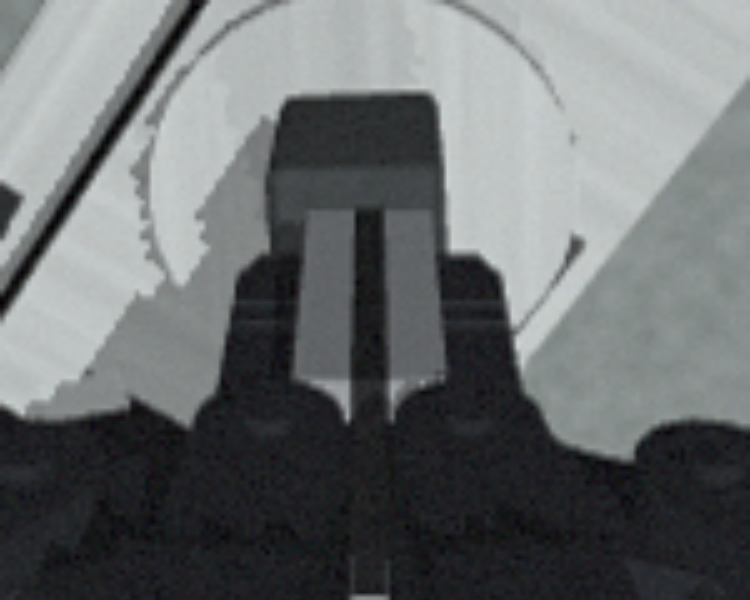

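```bash
python3 - <<'E'
from h import *
im,d,c=cam("wrist"); s=ctrl.sense(); Q=cloud(c,d); R=Ro.from_quat(s["tool_rot"]).as_matrix(); L=(Q-s["eef_pos"])@R
for n,(u,v) in dict(dark=(355,130),light=(355,185),stripL=(330,240),stripL2=(325,330),stripR=(410,240),gap=(370,260),gap2=(370,350),fingL=(265,290),fingR=(470,290),flange=(500,130),plate=(620,100)).items():
    U,V=180+u//5,190+v//5; print(n,(U,V),"tool mm",(L[V,U]*1e3).round(1),"world",Q[V,U].round(4))
print(viewer.calibration("wrist"))
E
```

```text
dark (251, 216) tool mm [-10.8  -1.4 -14. ] world [ 0.634  -0.0214  0.0832]
light (251, 227) tool mm [-23.2  -1.3 -12.7] world [ 0.6348 -0.0225  0.0956]
stripL (246, 238) tool mm [-34.1  -3.7 -11.6] world [ 0.6333 -0.0247  0.1065]
stripL2 (245, 256) tool mm [-51.5  -3.7 -11.4] world [ 0.6334 -0.0249  0.1239]
stripR (262, 238) tool mm [-34.7   4.4 -11.9] world [ 0.64   -0.0202  0.1071]
gap (254, 242) tool mm [-37.9   0.3 -11.3] world [ 0.6369 -0.0228  0.1103]
gap2 (254, 260) tool mm [-54.9   0.3 -11.4] world [ 0.6369 -0.0227  0.1274]
fingL (233, 248) tool mm [-36.7 -10.2  -7.3] world [ 0.63   -0.0317  0.1092]
fingR (274, 248) tool mm [-36.9  10.4  -7.4] world [ 0.6475 -0.0208  0.1093]
flange (280, 216) tool mm [ 4.4 17.1 -7.8] world [ 0.653  -0.0169  0.068 ]
plate (304, 210) tool mm [  8.2  33.  -10.5] world [ 0.665  -0.0063  0.0643]
{'fx': 283.73370616894414, 'fy': 283.73370616894414, 'cx': 253.3759076777921, 'cy': 191.78328729062375, 'k1': -0.0019238901508668764, 'hand_eye': array([[ 8.55296503e-04, -2.99825565e-01,  9.53993658e-01,
        -1.64569796e-01],
       [ 9.99999608e-01,  3.63048286e-05, -8.85132773e-04,
         1.70408209e-04],
       [ 2.30750858e-04,  9.53994040e-01,  2.99825479e-01,
        -7.72356085e-02],
       [ 0.00000000e+00,  0.00000000e+00,  0.00000000e+00,
         1.00000000e+00]])}
```

```bash
python3 - <<'E'
from h import *
im,d,c=cam("wrist"); s=ctrl.sense(); Q=cloud(c,d); R=Ro.from_quat(s["tool_rot"]).as_matrix(); L=(Q-s["eef_pos"])@R
for V in range(208,244,2): print(V,(L[V,246]*1e3).round(1),im[V,246])
print([ (U,(L[236,U]*1e3).round(1).tolist()) for U in range(228,282,3)])
Q=np.load("/tmp/rel.npy")
E
```

```text
208 [  4.4  -4.6 -13.4] [160 162 157]
210 [ -0.6  -4.5 -13.9] [42 40 37]
212 [ -3.8  -4.4 -13.8] [46 43 43]
214 [ -8.   -4.3 -14.2] [52 49 48]
216 [-11.3  -4.2 -14.3] [49 46 48]
218 [-13.6  -4.2 -14. ] [50 49 45]
220 [-15.1  -4.1 -13.4] [52 50 47]
222 [-19.4  -4.  -14. ] [52 49 50]
224 [-21.7  -4.  -13.9] [75 72 68]
226 [-21.6  -4.  -12.6] [74 75 69]
228 [-20.8  -4.  -11.1] [72 69 65]
230 [-21.7  -4.  -10.3] [73 72 68]
232 [-27.8  -3.8 -12. ] [96 95 93]
234 [-29.3  -3.8 -11.5] [103 101  99]
236 [-31.8  -3.7 -11.6] [102 100  98]
238 [-34.8  -3.6 -12. ] [102  99  97]
240 [-36.3  -3.6 -11.6] [104 100  99]
242 [-39.2  -3.5 -12.1] [100  95  94]
[(228, [4.2, -16.6, 6.2]), (231, [4.6, -14.6, 6.4]), (234, [-20.8, -10.7, -6.2]), (237, [-21.0, -9.1, -6.3]), (240, [-22.9, -7.3, -7.2]), (243, [-31.8, -5.3, -11.6]), (246, [-31.8, -3.7, -11.6]), (249, [-31.5, -2.2, -11.5]), (252, [-33.9, -0.6, -12.7]), (255, [-32.0, 0.9, -11.7]), (258, [-32.0, 2.5, -11.7]), (261, [-31.6, 4.0, -11.5]), (264, [-31.5, 5.6, -11.5]), (267, [-21.4, 7.7, -6.5]), (270, [4.6, 11.0, 6.4]), (273, [5.9, 13.1, 7.0]), (276, [4.3, 14.9, 6.2]), (279, [3.1, 16.8, 5.6])]
```

```bash
python3 - <<'E'
from h import *
P=np.load("/tmp/w1.npz")["P"]; e=np.array([0.53212834,0.03793134,0.30020743]); R=Ro.from_quat([0.503,0.496,-0.501,0.5]).as_matrix()
L=(P-e)@R*1e3
m=(abs(L[...,1])<70)&(abs(L[...,1])>25)&(abs(L[...,2])<14)&(L[...,0]<60)&(L[...,0]>-80)
q=L[m]; 
for lo in range(-60,40,6):
    k=(q[:,0]>lo)&(q[:,0]<lo+6); 
    if k.sum(): print(lo,k.sum(),"|y|",np.percentile(abs(q[k,1]),[2,50,98]).round(1),"z",np.percentile(q[k,2],[2,50,98]).round(1))
E
```

```text
-60 808 |y| [39.8 45.2 57.9] z [-9.4 -4.8 12.2]
-54 729 |y| [39.9 45.2 57.8] z [-9.4 -4.7 12.2]
-48 583 |y| [39.9 45.2 56.8] z [-9.4 -4.9 12.1]
-42 341 |y| [39.9 45.  50.7] z [-9.1 -0.6 12.3]
-36 11 |y| [40.2 40.7 45.4] z [-3.1  3.6  7.2]
```

```bash
python3 - <<'E'
from h import *
for f,e,qq in(("h2",[.6385,-.0637,.1033],[-0.506,-0.495,0.507,-0.491]),):
    P=np.load("/tmp/%s.npz"%f)["Q"]; R=Ro.from_quat(qq).as_matrix(); L=(P-np.array(e))@R*1e3
    for V in range(225,262,3): print(V,[ (L[V,U]).round(0).astype(int).tolist() for U in range(186,222,5)])
P=np.load("/tmp/h3.npz")["P"]
E
```

```text
225 [[102, -69, 42], [-33, -32, -18], [-33, -29, -18], [-33, -27, -18], [-34, -24, -19], [-34, -21, -19], [-38, -18, -20], [-38, -16, -20]]
228 [[103, -70, 46], [-32, -32, -16], [-33, -29, -17], [-34, -27, -17], [-34, -24, -17], [-39, -21, -19], [-38, -18, -19], [-39, -16, -19]]
231 [[102, -70, 49], [-33, -32, -15], [-33, -29, -15], [-34, -27, -15], [-34, -24, -15], [-38, -21, -17], [-38, -18, -17], [-39, -16, -18]]
234 [[104, -71, 53], [-34, -32, -14], [-32, -30, -13], [-34, -27, -14], [-39, -23, -16], [-38, -21, -16], [-39, -18, -16], [-38, -16, -16]]
237 [[-33, -35, -11], [-33, -32, -12], [-34, -29, -12], [-33, -27, -11], [-39, -23, -14], [-38, -21, -14], [-38, -19, -14], [-38, -16, -14]]
240 [[-36, -34, -12], [-35, -32, -11], [-33, -30, -10], [-34, -27, -10], [-38, -24, -13], [-39, -21, -13], [-38, -19, -12], [-38, -16, -13]]
243 [[-39, -33, -11], [-39, -31, -11], [-34, -30, -9], [-38, -26, -11], [-38, -24, -11], [-38, -21, -11], [-39, -19, -11], [-39, -16, -11]]
246 [[-43, -32, -12], [-43, -30, -12], [-33, -30, -7], [-39, -26, -9], [-38, -24, -9], [-39, -21, -9], [-38, -19, -9], [-38, -16, -9]]
249 [[-45, -32, -11], [-43, -30, -10], [-34, -30, -5], [-38, -26, -8], [-39, -24, -8], [-38, -21, -7], [-38, -19, -8], [-38, -16, -7]]
252 [[-49, -31, -12], [-43, -30, -8], [-33, -30, -3], [-38, -27, -6], [-39, -24, -7], [-38, -21, -6], [-38, -19, -5], [-38, -16, -6]]
255 [[-50, -31, -11], [-45, -30, -8], [-32, -30, -1], [-39, -26, -5], [-38, -24, -4], [-38, -21, -4], [-38, -19, -4], [-43, -16, -7]]
258 [[-53, -30, -11], [-44, -30, -6], [-33, -30, 0], [-38, -27, -3], [-38, -24, -2], [-39, -21, -3], [-37, -19, -2], [-47, -15, -7]]
261 [[-54, -30, -10], [-44, -30, -4], [-33, -30, 2], [-39, -27, -1], [-38, -24, 0], [-38, -22, -1], [-38, -19, -1], [-50, -15, -8]]
```

Depth in the tool frame shows the pads shut about 5 mm above the wing top. The visible fingertips sit about 27 mm behind the reported TCP when shut and about 37 mm behind when open. I'll reopen and descend in small steps, checking force.

Request:
move_arm(moves=[[-5, 0, 0, 0, 0, 0, -1], [-5, 0, 0, 0, 0, 0, -1], [-5, 0, 0, 0, 0, 0, -1], [-5, 0, 0, 0, 0, 0, -1], [-5, 0, 0, 0, 0, 0, -1], [0, 0, 0, 0, 0, 0, -1], [4, 0, 0, 0, 0, 0, -1], [8, 0, 0, 0, 0, 0, -1], [8, 0, 0, 0, 0, 0, -1]])

```text
time_s: 11.4
eef_pos: [0.6418, -0.0325, 0.0633]
tool_rot: [0.344, 0.619, -0.344, 0.617]
wrist_force: [-0.2, -0.3, 0.3]
opening: 1.004
```

```bash
python3 - <<'E'
from h import *
s=incr()
im,d,c=cam("wrist","g2"); Q=cloud(c,d); s=ctrl.sense(); R=Ro.from_quat(s["tool_rot"]).as_matrix(); L=(Q-s["eef_pos"])@R*1e3
m=(abs(L[...,1])<50)&(abs(L[...,1])>36)&(abs(L[...,2])<14)&(L[...,0]<10)&(L[...,0]>-70)
print(np.percentile(L[m][:,0],[50,90,98,99.5]))
m=(abs(L[...,1])<20)&(L[...,2]<20)&(L[...,2]>-20)&(L[...,0]<-5)&(L[...,0]>-30)
print(L[m].mean(0), m.sum(), cv2.minAreaRect(L[m][:,1:].astype(np.float32)))
im=cv2.resize(im[150:384,100:410],(800,600)); cv2.imwrite("pics/g2z.png",im)
E
```

```text
tcp in cradle -0.0005 0.0007 0.0633 F [-0.2 -0.3  0.3] open 1.004 q [-0.22  0.73  1.5   0.    0.92 -0.78] t 11.4
[-53.27748273   0.08683058   1.35713601   2.08848591]
[-22.02136665  -0.11363678  -6.21533011] 1497 ((0.08340835571289062, 0.03404808044433594), (39.725059509277344, 40.03119659423828), 0.1965598315000534)
```

View pics/g2z.png

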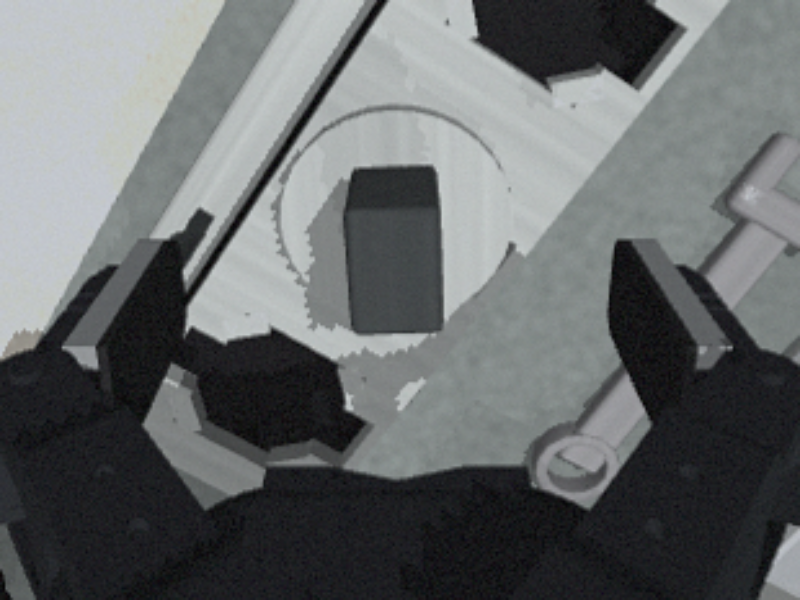

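The view at reported TCP z 0.063 shows no contact. The wing at (395,250) is square between the pads, whose ends at (170,240) and (620,240) are still above it. That confirms the fingertip offset, so I'll go deeper.

Request:
move_arm(moves=[[5, 0, 0, 0, 0, 0, -1], [10, 0, 0, 0, 0, 0, -1], [16, 0, 0, 0, 0, 0, -1], [21, 0, 0, 0, 0, 0, -1], [21, 0, 0, 0, 0, 0, 0.5], [21, 0, 0, 0, 0, 0, 1], [21, 0, 0, 0, 0, 0, 1], [21, 0, 0, 0, 0, 0, 1], [21, 0, 0, 0, 0, 0, 1], [21, 0, 0, 0, 0, 0, 1]], squeeze=60)

```text
time_s: 12.45
eef_pos: [0.6435, -0.0334, 0.0457]
tool_rot: [0.344, 0.617, -0.344, 0.619]
wrist_force: [-2.4, -1.4, 12.3]
opening: 0.223
```

```bash
python3 - <<'E'
from h import *
s=incr(); print(s["ft_torque"].round(2))
goal(crad(0,0,.0425),np.deg2rad(88.5))
E
```

```text
tcp in cradle 0.0012 -0.0002 0.0457 F [-2.4 -1.4 12.3] open 0.223 q [-0.22  0.76  1.5  -0.    0.88 -0.78] t 12.45
[-0.15  0.39  0.05]
shift [3.2, -0.9, -0.8] rot [2.152, 0.0, -0.003] q6goal 1.37 q6 -0.78 t 12.45 open 0.223
```

Request:
move_arm(moves=[[0, -1, 0, -0.14, 0, 0, 1], [0, -1, 0, -0.28, 0, 0, 1], [0, -1, 0, -0.42, 0, 0, 1], [0, -1, 0, -0.56, 0, 0, 1], [0, -1, 0, -0.7, 0, 0, 1], [0, -1, 0, -0.84, 0, 0, 1], [0, -1, 0, -0.97, 0, 0, 1], [0, -1, 0, -1.0, 0, 0, 1], [0, -1, 0, -1.0, 0, 0, 1]])

```text
time_s: 13.35
eef_pos: [0.6425, -0.0339, 0.0458]
tool_rot: [0.005, 0.707, -0.006, 0.708]
wrist_force: [0.2, -0.1, -0.1]
opening: 0.221
```

```bash
python3 - <<'E'
from h import *
s=incr(); R=Ro.from_quat(s["tool_rot"]).as_matrix(); print("yaw",np.rad2deg(np.arctan2(R[1,1],R[0,1])),s["ft_torque"].round(2))
im,d,c=cam("wrist","g3"); cv2.imwrite("pics/g3z.png",cv2.resize(im[100:384,100:410],(655,600)))
E
```

```text
tcp in cradle 0.0002 -0.0007 0.0458 F [ 0.2 -0.1 -0.1] open 0.221 q [-0.23  0.76  1.5  -0.    0.88 -1.78] t 13.35
yaw 89.09725774502985 [ 0.01  0.03 -0.04]
```

View pics/g3z.png

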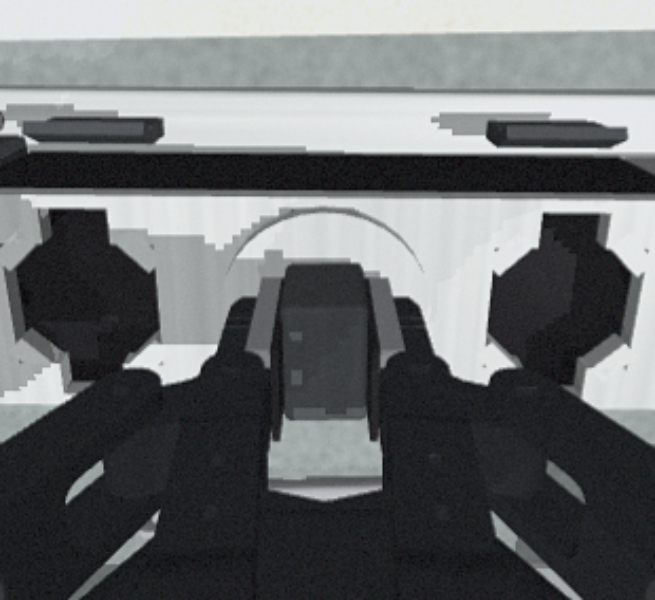

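The blank is gripped with its wing lined up with the slots. Lifting it out.

Request:
move_arm(moves=[[-4, 0, 0, 0, 0, 0, 1], [-10, 0, 0, 0, 0, 0, 1], [-18, 0, 0, 0, 0, 0, 1], [-30, 0, 0, 0, 0, 0, 1], [-50, 0, 0, 0, 0, 0, 1], [-80, 0, 0, 0, 0, 0, 1], [-80, 0, 0, 0, 0, 0, 1]])

```text
time_s: 14.1
eef_pos: [0.646, -0.0346, 0.1312]
tool_rot: [0.004, 0.703, -0.007, 0.711]
wrist_force: [0.6, -0.6, -0.1]
opening: 0.222
```

```bash
sed -i 's/z>.057)&(z<.068); print("carr"/z>.057)\&(z<.068); print("carr"/' seat.py; python3 - <<'E'
from h import *
incr()
# seat check via side cam
im,d,c=cam("side"); P=cloud(c,d); z=P[...,2]; q=P[...,:2]-CO; X=q@CX; Y=q@CY
m=(abs(X)<.04)&(Y<.098)&(Y>-.11)&(z>.055)&(z<.068); A=np.c_[X[m],Y[m],np.ones(m.sum())]; print("plane",np.linalg.lstsq(A,z[m],rcond=None)[0].round(4), cv2.minAreaRect(np.c_[X[m],Y[m]].astype(np.float32)))
m=(abs(X)<.03)&(Y>.104)&(Y<.123)&(z>.055)&(z<.07); print("carr z",np.median(z[m]).round(4),m.sum())
# tray
P2=P; x,y=P[...,0],P[...,1]
m=(x>.5)&(x<.74)&(y>.22)&(y<.45)&(z>.028)&(z<.038); print("tray",cv2.minAreaRect(P[m][:,:2].astype(np.float32)))
goal([.605,.333,.16],np.deg2rad(88.5))
E
```

```text
tcp in cradle 0.0037 -0.0013 0.1312 F [ 0.6 -0.6 -0.1] open 0.222 q [-0.23  0.64  1.46 -0.    1.03 -1.78] t 14.1
plane [ 0.0012 -0.0018  0.0602] ((0.001945212483406067, -0.0024365484714508057), (0.06908297538757324, 0.20033831894397736), 0.2067321389913559)
carr z 0.0604 71
tray ((0.6038262248039246, 0.3313468098640442), (0.1368648111820221, 0.13233521580696106), 80.70430755615234)
shift [-32.4, 366.5, -45.2] rot [0.01, 0.008, 0.003] q6goal 1.20 q6 -1.78 t 14.15 open 0.218
```

Request:
move_arm(moves=[[-20, 50, -6, 0, 0, 0, 1], [-32, 100, -12, 0.01, 0.008, 0, 1], [-32, 150, -18, 0.01, 0.008, 0, 1], [-32, 200, -24, 0.01, 0.008, 0, 1], [-32, 250, -30, 0.01, 0.008, 0, 1], [-32, 300, -36, 0.01, 0.008, 0, 1], [-32, 350, -42, 0.01, 0.008, 0, 1], [-32, 366, -44, 0.01, 0.008, 0, 1], [-32, 366, -44, 0.01, 0.008, 0, 1], [-32, 366, -44, 0.01, 0.008, 0, 1]])

```text
time_s: 15.15
eef_pos: [0.6051, 0.3326, 0.1584]
tool_rot: [0.007, 0.708, -0.01, 0.706]
wrist_force: [0.3, -0.3, -0.8]
opening: 0.219
```

```bash
python3 - <<'E'
from h import *
incr(); goal([.604,.331,.012],np.deg2rad(88.5))
E
```

```text
tcp in cradle -0.0467 0.3647 0.1584 F [ 0.3 -0.3 -0.8] open 0.219 q [ 0.34  0.67  1.3  -0.    1.18 -1.2 ] t 15.15
shift [146.4, -1.0, -0.8] rot [0.001, -0.002, 0.004] q6goal 1.20 q6 -1.20 t 15.15 open 0.219
```

Request:
move_arm(moves=[[50, -1, -1, 0, 0, 0, 1], [95, -1, -1, 0, 0, 0, 1], [125, -1, -1, 0, 0, 0, 1], [142, -1, -1, 0, 0, 0, 1], [146, -1, -1, 0, 0, 0, 1], [146, -1, -1, 0, 0, 0, 0], [146, -1, -1, 0, 0, 0, -0.3], [146, -1, -1, 0, 0, 0, -0.3], [100, -1, -1, 0, 0, 0, -0.5], [50, -1, -1, 0, 0, 0, -1]])

```text
time_s: 16.15
eef_pos: [0.6027, 0.331, 0.1082]
tool_rot: [0.007, 0.709, -0.011, 0.705]
wrist_force: [1.7, 0.1, 0.4]
opening: 0.898
```

```bash
python3 - <<'E'
from h import *
incr()
im,d,c=cam("wrist","t1"); Q=cloud(c,d); np.save("/tmp/t1.npy",Q)
z=Q[...,2]; m=(abs(Q[...,0]-.604)<.055)&(abs(Q[...,1]-.331)<.055)&(z>.02)&(z<.07); print("blank",np.median(Q[m],0).round(3),m.sum(), np.percentile(z[m],95))
# capA
x,y=Q[...,0],Q[...,1]; m=(abs(x-.42)<.07)&(abs(y-.265)<.07)&(z>.035)&(z<.055); print("capA wing",cv2.minAreaRect(Q[m][:,:2].astype(np.float32)),m.sum(),np.median(z[m]))
goal([.42,.27,.2],0)
E
```

```text
tcp in cradle -0.0491 0.3631 0.1082 F [1.7 0.1 0.4] open 0.898 q [ 0.34  0.73  1.34 -0.    1.08 -1.2 ] t 16.15
blank [0.598 0.328 0.024] 3070 0.049548405454368095
capA wing ((0.0, 0.0), (0.0, 0.0), 0.0) 0 nan
shift [-82.5, -68.2, -186.8] rot [1.547, 0.009, -0.011] q6goal 0.35 q6 -1.20 t 16.20 open 0.972
  return _methods._mean(a, axis=axis, dtype=dtype,
  ret = ret.dtype.type(ret / rcount)
```

```bash
python3 - <<'E'
from h import *
im,d,c=cam("side"); P=cloud(c,d); x,y,z=P[...,0],P[...,1],P[...,2]; S=cv2.cvtColor(im,cv2.COLOR_BGR2HSV)[...,1]
for n,a,b in(("A",.42,.275),("B",.467,-.27),("C",.59,-.297)):
    m=(abs(x-a)<.06)&(abs(y-b)<.06)&(z>.036)&(z<.055)&(S<80); k=(abs(x-a)<.06)&(abs(y-b)<.06)&(z>.01)&(z<.055)
    print(n,np.round(cv2.minAreaRect(P[m][:,:2].astype(np.float32))[0],3),cv2.minAreaRect(P[m][:,:2].astype(np.float32))[1:],m.sum(),"all",np.round(cv2.minAreaRect(P[k][:,:2].astype(np.float32))[0],3))
E
```

```text
A [0.42  0.279] ((0.01482083648443222, 0.0508427768945694), 6.948124885559082) 56 all [0.418 0.274]
B [ 0.469 -0.27 ] ((0.0175873264670372, 0.04526391252875328), 33.21271896362305) 105 all [ 0.467 -0.27 ]
C [ 0.593 -0.295] ((0.01605367474257946, 0.045148205012083054), 18.66893196105957) 94 all [ 0.594 -0.295]
```

```bash
python3 - <<'E'
from h import *
goal([.42,.278,.16],np.deg2rad(7))
E
```

```text
shift [-44.7, -60.5, -188.2] rot [1.424, 0.011, -0.013] q6goal 0.24 q6 -1.20 t 16.25 open 0.999
```

Request:
move_arm(moves=[[-45, -10, -20, 0.14, 0.01, -0.01, -1], [-45, -20, -60, 0.28, 0.01, -0.01, -1], [-45, -35, -105, 0.42, 0.01, -0.01, -1], [-45, -50, -150, 0.56, 0.01, -0.01, -1], [-45, -60, -188, 0.7, 0.01, -0.01, -1], [-45, -60, -188, 0.84, 0.01, -0.01, -1], [-45, -60, -188, 0.98, 0.01, -0.01, -1], [-45, -60, -188, 1.13, 0.01, -0.01, -1], [-45, -60, -188, 1.28, 0.01, -0.01, -1], [-45, -60, -188, 1.424, 0.01, -0.01, -1]])

```text
time_s: 17.25
eef_pos: [0.4208, 0.2789, 0.1616]
tool_rot: [0.472, 0.528, -0.468, 0.529]
wrist_force: [0.2, 1.3, -0.8]
opening: 0.997
```

```bash
cat > capm.py <<'E'
from h import *
import sys
a,b,name=float(sys.argv[1]),float(sys.argv[2]),sys.argv[3]
s=incr(); im,d,c=cam("wrist",name); Q=cloud(c,d); s=ctrl.sense(); x,y,z=Q[...,0],Q[...,1],Q[...,2]
m=(abs(x-a)<.06)&(abs(y-b)<.06)&(z>.040)&(z<.052); r=cv2.minAreaRect(Q[m][:,:2].astype(np.float32)); print("wing",r,m.sum(),np.median(z[m]))
k=(abs(x-a)<.06)&(abs(y-b)<.06)&(z>.014)&(z<.024); print("flange mean rect",cv2.minAreaRect(Q[k][:,:2].astype(np.float32)))
th=r[2] if r[1][0]<r[1][1] else r[2]-90
print("thickness dir deg",th)
v,u=np.where(m); print("px",u.mean(),v.mean(),"bgr",im[m].mean(0).round(),im[k].mean(0).round())
cv2.imwrite("pics/%sz.png"%name,cv2.resize(im,(640,480)))
goal([*r[0],.012],np.deg2rad(th))
E
python3 capm.py .42 .278 cA
```

```text
tcp in cradle -0.2296 0.3062 0.1616 F [ 0.2  1.3 -0.8] open 0.997 q [0.36 0.43 1.79 0.   0.92 0.25] t 17.25
wing ((0.420960932970047, 0.28026989102363586), (0.013966279104351997, 0.04632210731506348), 8.422903060913086) 584 0.04495598696085945
flange mean rect ((0.4210623800754547, 0.2811822295188904), (0.05928696691989899, 0.05799708887934685), 7.77784538269043)
thickness dir deg 8.422903060913086
px 253.34075342465752 179.0736301369863 bgr [189. 190. 185.] [38. 36. 36.]
shift [149.5, -0.5, -1.1] rot [-0.034, -0.002, -0.006] q6goal 0.22 q6 0.25 t 17.30 open 1.001
```

```bash
python3 - <<'E'
import cv2,numpy as np
a=cv2.imread("pics/cA.png")[100:260,160:350]; b=cv2.imread("pics/g1s.png"); s=cv2.imread("pics/side0.png")
cr=[cv2.resize(a,(400,337)),cv2.resize(s[225:295,280:410],(400,215))]
cv2.imwrite("pics/caps.png",np.vstack(cr))
E
```

```text
(no output)
```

View pics/caps.png

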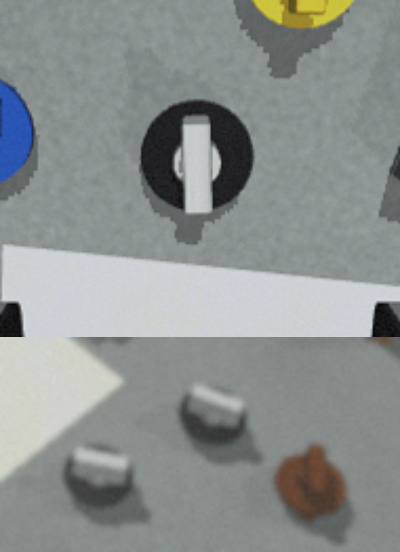

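The upper crop shows cap A, a black flange with an aluminium wing, at (197,155). Blue is at its left edge and yellow at the top. The lower crop shows caps B at (98,475) and C at (213,412), also black and aluminium, with the brown look-alike at (311,483). A, B and C match the description, so I'll pick A now.

Request:
move_arm(moves=[[50, 0, -1, -0.034, 0, 0, -1], [95, 0, -1, -0.034, 0, 0, -1], [130, 0, -1, -0.034, 0, 0, -1], [152, 0, -1, -0.034, 0, 0, -1], [159, 0, -1, -0.034, 0, 0, -1], [159, 0, -1, -0.034, 0, 0, -1], [159, 0, -1, -0.034, 0, 0, 1], [159, 0, -1, -0.034, 0, 0, 1], [159, 0, -1, -0.034, 0, 0, 1], [159, 0, -1, -0.034, 0, 0, 1]], squeeze=60)

```text
time_s: 18.3
eef_pos: [0.422, 0.2805, 0.0034]
tool_rot: [0.464, 0.534, -0.459, 0.537]
wrist_force: [-0.0, -0.1, -0.6]
opening: 0.329
```

Request:
move_arm(moves=[[0, 0, 0, 0, 0, 0, 1], [0, 0, 0, 0, 0, 0, 1], [-20, 0, 0, 0, 0, 0, 1], [-60, 0, 0, 0, 0, 0, 1], [-105, 0, 0, 0, 0, 0, 1], [-130, 0, 0, 0, 0, 0, 1], [-130, 0, 0, 0, 0, 0, 1]])

```text
time_s: 19.0
eef_pos: [0.4235, 0.2811, 0.1368]
tool_rot: [0.467, 0.533, -0.457, 0.538]
wrist_force: [-0.1, -0.2, -1.1]
opening: 0.149
```

```bash
cat > held.py <<'E'
from h import *
import sys
s=incr(); im,d,c=cam("wrist"); s=ctrl.sense(); Q=cloud(c,d); R=Ro.from_quat(s["tool_rot"]).as_matrix(); L=(Q-s["eef_pos"])@R*1e3
m=(np.hypot(L[...,1],L[...,2])<34)&(L[...,0]>-24)&(L[...,0]<-8)&(L[...,2]<-11)
q=L[m]; print("flange pts",m.sum(),"x",np.median(q[:,0]).round(1))
# circle fit of flange outline, front half
a=[]
for t in np.deg2rad(np.arange(-150,-29,6)):
    k=np.abs(np.arctan2(q[:,2],q[:,1])-t)<np.deg2rad(4)
    if k.sum()>3: r=np.percentile(np.hypot(q[k,1],q[k,2]),97); a.append([r*np.cos(t),r*np.sin(t)])
a=np.array(a)
if len(a)>5:
    A=np.c_[2*a,np.ones(len(a))]; p=np.linalg.lstsq(A,(a**2).sum(1),rcond=None)[0]; print("flange centre tool y,z",p[:2].round(1),"r",np.sqrt(p[2]+p[0]**2+p[1]**2).round(1))
E
python3 held.py; python3 - <<'E'
from h import *
goal(crad(0,.066,.13),np.deg2rad(88.5))
E
```

```text
tcp in cradle -0.227 0.3084 0.1368 F [-0.1 -0.2 -1.1] open 0.149 q [0.37 0.47 1.81 0.   0.84 0.22] t 19.0
flange pts 2047 x -17.1
flange centre tool y,z [ 1.3 -0.5] r 29.6
shift [6.1, 183.1, 277.6] rot [1.744, -0.012, -0.006] q6goal 1.48 q6 0.22 t 19.05 open 0.148
```

Request:
move_arm(moves=[[0, 20, 30, -0.14, 0, 0, 1], [0, 45, 65, -0.28, 0, 0, 1], [0, 70, 105, -0.42, 0, 0, 1], [0, 95, 145, -0.56, 0, 0, 1], [0, 120, 185, -0.7, 0, 0, 1], [0, 145, 220, -0.84, 0, 0, 1], [0, 165, 250, -0.98, 0, 0, 1], [0, 180, 273, -1.12, 0, 0, 1], [6, 183, 278, -1.26, 0, 0, 1], [6, 183, 278, -1.4, 0, 0, 1]])

```text
time_s: 20.05
eef_pos: [0.6428, 0.0308, 0.1261]
tool_rot: [0.009, 0.705, -0.005, 0.709]
wrist_force: [-0.5, 0.4, -2.2]
opening: 0.146
```

```bash
cat > sock.py <<'E'
from h import *
import sys
y0=float(sys.argv[1])
s=incr(); im,d,c=cam("wrist",sys.argv[2]); s=ctrl.sense(); Q=cloud(c,d); z=Q[...,2]; q=Q[...,:2]-CO; X=q@CX; Y=q@CY
m=(abs(X)<.045)&(Y<.1005)&(Y>-.11)&(z>.055)&(z<.068)
r=cv2.minAreaRect(np.c_[X[m],Y[m]].astype(np.float32)); print("top rect",np.round(r[0],4),np.round(r[1],4),round(r[2],2),"z",np.median(z[m]).round(4))
# holes: dark pixels, rays onto plate plane
g=cv2.cvtColor(im,cv2.COLOR_BGR2GRAY); v,u=np.mgrid[:384,:512]; W=plane(c,np.c_[u.ravel(),v.ravel()],.0625).reshape(384,512,3)
q=W[...,:2]-CO; x=q@CX; y=q@CY
for l in(-.066,0,.066):
    k=((abs(x)<.0305)&(abs(y-l)<.03)&(z<.059)).astype(np.uint8); k=cv2.morphologyEx(k,cv2.MORPH_OPEN,np.ones((3,3)))
    n,lab,st,ce=cv2.connectedComponentsWithStats(k)
    if n>1:
        i=1+np.argmax(st[1:,4]); kk=lab==i; print("hole",l,kk.sum(),"x",np.percentile(x[kk],[1,99]).round(4),"y",np.percentile(y[kk],[1,99]).round(4))
print("yaw err deg",); goal(crad(0,y0,.085),np.deg2rad(88.5))
E
python3 sock.py .066 s1; python3 held.py
```

```text
tcp in cradle -0.0012 0.0639 0.1261 F [-0.5  0.4 -2.2] open 0.146 q [-0.13  0.65  1.46  0.01  1.03 -1.68] t 20.05
top rect [ 0.0022 -0.0007] [0.0649 0.2024] 0.04 z 0.062
hole -0.066 2015 x [-0.0252  0.0277] y [-0.0841 -0.0467]
hole 0 2060 x [-0.0255  0.0275] y [-0.0189  0.0191]
hole 0.066 670 x [-0.0258 -0.005 ] y [0.0467 0.0846]
yaw err deg
shift [41.4, 1.1, 1.6] rot [-3.131, 0.009, 0.007] q6goal 1.48 q6 -1.69 t 20.10 open 0.149
tcp in cradle -0.0017 0.0647 0.1264 F [-0.3 -0.7 -1.1] open 0.149 q [-0.13  0.65  1.46  0.01  1.03 -1.69] t 20.1
flange pts 1991 x -14.7
flange centre tool y,z [-0.1  0.3] r 29.7
```

Request:
move_arm(moves=[[20, 1, 3, 0.01, 0.009, 0.007, 1], [40, 1, 3, 0.01, 0.009, 0.007, 1], [47, 1, 3, 0.01, 0.009, 0.007, 1], [47, 1, 3, 0.01, 0.009, 0.007, 1], [47, 1, 3, 0.01, 0.009, 0.007, 1]])

```text
time_s: 20.65
eef_pos: [0.6455, 0.0334, 0.0799]
tool_rot: [0.017, 0.708, -0.008, 0.706]
wrist_force: [0.3, 0.1, -0.5]
opening: 0.151
```

```bash
python3 - <<'E'
from h import *
incr(); goal(crad(.0013,.066,.050),np.deg2rad(88.5))
E
```

```text
tcp in cradle 0.0014 0.0667 0.0799 F [ 0.3  0.1 -0.5] open 0.151 q [-0.13  0.71  1.48  0.01  0.96 -1.67] t 20.65
shift [29.9, -1.1, -0.0] rot [3.133, -0.019, 0.007] q6goal 1.48 q6 -1.67 t 20.65 open 0.151
```

Request:
move_arm(moves=[[8, -1, 0, 0, 0, 0, 1], [14, -1, 0, 0, 0, 0, 1], [20, -1, 0, 0, 0, 0, 1], [26, -1, 0, 0, 0, 0, 1], [30, -1, 0, 0, 0, 0, 1], [30, -1, 0, 0, 0, 0, 1]])

```text
time_s: 21.25
eef_pos: [0.6452, 0.0329, 0.052]
tool_rot: [0.017, 0.708, -0.008, 0.706]
wrist_force: [-4.7, 0.9, 10.8]
opening: 0.146
```

```bash
sed -i 's/def goal(p,yaw,s=None):/def goal(p,yaw,s=None,near=False):/; s/        if best is None or abs(q6)<bq: best,bq=rv,abs(q6)/        key=np.linalg.norm(rv) if near else abs(q6)\n        if best is None or key<bk: best,bk,bq=rv,key,abs(q6)/' h.py; python3 - <<'E'
from h import *
print(incr()["ft_torque"].round(2)); goal(crad(.0013,.066,.050),np.deg2rad(88.5),near=True)
E
```

```text
tcp in cradle 0.0012 0.0661 0.052 F [-4.7  0.9 10.8] open 0.146 q [-0.13  0.75  1.49  0.01  0.9  -1.67] t 21.25
[-0.12  0.67 -0.04]
shift [2.0, -0.1, 0.1] rot [-0.009, -0.004, -0.012] q6goal 1.66 q6 -1.67 t 21.25 open 0.146
```

```bash
cat > flz.py <<'E'
from h import *
import sys
y0=float(sys.argv[1]); s=incr(); im,d,c=cam("wrist"); Q=cloud(c,d); z=Q[...,2]; q=Q[...,:2]-CO; X=q@CX-.0013; Y=q@CY
r=np.hypot(X,Y-y0); m=(r<.029)&(r>.016)&(z<.085)&(z>.055); p=(abs(X)<.03)&(abs(Y)<.1)&(z>.058)&(z<.0645)
print("flange z",np.percentile(z[m],[10,50,90]).round(4),m.sum(),"plate z",np.median(z[p]).round(4))
E
python3 flz.py .066
```

```text
tcp in cradle 0.0012 0.0661 0.052 F [-4.7  0.9 10.8] open 0.146 q [-0.13  0.75  1.49  0.01  0.9  -1.67] t 21.25
flange z [0.0665 0.0673 0.0752] 3015 plate z 0.0621
```

The flange top is 5.2 mm above the plate, so the cap is fully seated. Turning it clockwise to the stop.

Request:
move_arm(moves=[[0, 0, 0, 0.14, 0, 0, 1], [0, 0, 0, 0.28, 0, 0, 1], [0, 0, 0, 0.42, 0, 0, 1], [0, 0, 0, 0.56, 0, 0, 1], [0, 0, 0, 0.7, 0, 0, 1], [0, 0, 0, 0.84, 0, 0, 1], [0, 0, 0, 0.98, 0, 0, 1], [0, 0, 0, 1.08, 0, 0, 1], [0, 0, 0, 1.1, 0, 0, 1], [0, 0, 0, 1.1, 0, 0, 1]])

```text
time_s: 22.3
eef_pos: [0.6461, 0.0328, 0.0523]
tool_rot: [0.381, 0.6, -0.376, 0.595]
wrist_force: [2.4, 1.2, 0.2]
opening: 0.149
```

```bash
cat > yaw.py <<'E'
from h import *
s=incr(); R=Ro.from_quat(s["tool_rot"]).as_matrix(); print("yaw",np.rad2deg(np.arctan2(R[1,1],R[0,1])).round(2),"torque",s["ft_torque"].round(2))
E
python3 yaw.py; python3 flz.py .066
```

```text
tcp in cradle 0.0021 0.0661 0.0523 F [2.4 1.2 0.2] open 0.149 q [-0.13  0.75  1.49  0.01  0.9  -0.58] t 22.3
yaw 25.27 torque [ 0.03 -0.36  1.2 ]
tcp in cradle 0.0021 0.0661 0.0523 F [2.4 1.2 0.2] open 0.149 q [-0.13  0.75  1.49  0.01  0.9  -0.58] t 22.3
flange z [0.0668 0.0676 0.0738] 3068 plate z 0.0622
```

Request:
move_arm(moves=[[0, 0, 0, -0.03, 0, 0, 0.6], [0, 0, 0, -0.03, 0, 0, 0], [0, 0, 0, -0.03, 0, 0, 0], [0, 0, 0, -0.03, 0, 0, -0.2], [-30, 0, 0, -0.03, 0, 0, -0.2], [-75, 0, 0, -0.03, 0, 0, -1], [-120, 0, 0, -0.03, 0, 0, -1], [-120, 0, 0, -0.03, 0, 0, -1]])

```text
time_s: 23.15
eef_pos: [0.6513, 0.0309, 0.1797]
tool_rot: [0.375, 0.601, -0.365, 0.605]
wrist_force: [0.6, -0.6, 0.5]
opening: 1.0
```

```bash
cat > caps.py <<'E'
from h import *
import sys
s=incr(); im,d,c=cam("wrist"); Q=cloud(c,d); z=Q[...,2]; q=Q[...,:2]-CO; X=q@CX; Y=q@CY
for l in(-.066,0,.066):
    m=(np.hypot(X,Y-l)<.033)&(z>.085)&(z<.100)
    f=(np.hypot(X,Y-l)<.030)&(z>.0655)&(z<.074)
    if m.sum()>30:
        r=cv2.minAreaRect(np.c_[X[m],Y[m]].astype(np.float32)); th=r[2] if r[1][0]>r[1][1] else r[2]+90
        print("cap at",l,"wing c",np.round(r[0],4),np.round(r[1],4),"wing dir vs cradle x",round(th,1),"top z",np.median(z[m]).round(4),"flange z",np.median(z[f]).round(4))
m=(abs(X)<.045)&(Y<.1005)&(Y>-.11)&(z>.058)&(z<.065); print("plate z",np.median(z[m]).round(4))
im,d,c=cam("side"); P=cloud(c,d); x,y,z=P[...,0],P[...,1],P[...,2]; S=cv2.cvtColor(im,cv2.COLOR_BGR2HSV)[...,1]
for n,a,b in(("B",.467,-.27),("C",.59,-.297)):
    m=(abs(x-a)<.075)&(abs(y-b)<.06)&(z>.036)&(z<.055)&(S<80)
    if m.sum()>10: r=cv2.minAreaRect(P[m][:,:2].astype(np.float32)); print(n,np.round(r[0],3),r[1:],m.sum())
E
python3 caps.py; python3 - <<'E'
from h import *
goal([.593,-.294,.16],np.deg2rad(18.7),near=True);goal([.593,-.294,.16],np.deg2rad(18.7))
E
```

```text
tcp in cradle 0.0073 0.0643 0.1797 F [ 0.6 -0.6  0.5] open 1.0 q [-0.13  0.59  1.4   0.01  1.14 -0.6 ] t 23.15
cap at 0.066 wing c [0.0017 0.0659] [0.0138 0.0463] wing dir vs cradle x 118.5 top z 0.093 flange z 0.0671
plate z 0.0621
B [ 0.469 -0.27 ] ((0.015784867107868195, 0.04534701257944107), 34.30992889404297) 103
C [ 0.593 -0.295] ((0.015684029087424278, 0.044847048819065094), 22.422027587890625) 97
shift [10.2, -195.5, 265.8] rot [0.144, -0.01, -0.005] q6goal 0.95 q6 -0.60 t 23.25 open 0.997
shift [10.2, -195.5, 265.8] rot [0.144, -0.01, -0.005] q6goal 0.95 q6 -0.60 t 23.25 open 0.997
```

Request:
move_arm(moves=[[0, -40, 50, 0.07, -0.01, 0, -1], [0, -75, 100, 0.144, -0.01, 0, -1], [10, -105, 150, 0.144, -0.01, 0, -1], [10, -140, 190, 0.144, -0.01, 0, -1], [10, -170, 230, 0.144, -0.01, 0, -1], [10, -195, 266, 0.144, -0.01, 0, -1], [10, -195, 266, 0.144, -0.01, 0, -1], [10, -195, 266, 0.144, -0.01, 0, -1]])

```text
time_s: 24.05
eef_pos: [0.5913, -0.2985, 0.1576]
tool_rot: [0.415, 0.573, -0.413, 0.573]
wrist_force: [0.1, -0.3, 0.5]
opening: 1.001
```

```bash
sed -i 's/\[\*r\[0\],.012\]/[*r[0],.002]/' capm.py; python3 capm.py .593 -.294 cC
```

```text
tcp in cradle -0.044 -0.2665 0.1576 F [ 0.1 -0.3  0.5] open 1.001 q [-0.64  0.63  1.38  0.    1.12 -0.96] t 24.05
wing ((0.5934857726097107, -0.29397353529930115), (0.013910656794905663, 0.045296963304281235), 22.3206787109375) 600 0.04497759450757652
flange mean rect ((0.5934876799583435, -0.2938149869441986), (0.05850072205066681, 0.05840560793876648), 19.506593704223633)
thickness dir deg 22.3206787109375
px 256.6666666666667 178.32333333333332 bgr [203. 203. 198.] [41. 39. 38.]
shift [155.6, 1.9, -0.4] rot [-0.068, -0.004, -0.003] q6goal 1.02 q6 -0.96 t 24.10 open 0.996
```

Request:
move_arm(moves=[[50, 2, 0, -0.068, 0, 0, -1], [95, 2, 0, -0.068, 0, 0, -1], [130, 2, 0, -0.068, 0, 0, -1], [150, 2, 0, -0.068, 0, 0, -1], [156, 2, 0, -0.068, 0, 0, -1], [156, 2, 0, -0.068, 0, 0, -1], [156, 2, 0, -0.068, 0, 0, 1], [156, 2, 0, -0.068, 0, 0, 1], [156, 2, 0, -0.068, 0, 0, 1], [156, 2, 0, -0.068, 0, 0, 1]])

```text
time_s: 25.1
eef_pos: [0.5943, -0.2947, 0.0028]
tool_rot: [0.395, 0.587, -0.392, 0.588]
wrist_force: [-0.5, -1.3, -0.1]
opening: 0.333
```

Request:
move_arm(moves=[[0, 0, 0, 0, 0, 0, 1], [0, 0, 0, 0, 0, 0, 1], [-20, 0, 0, 0, 0, 0, 1], [-60, 0, 0, 0, 0, 0, 1], [-105, 0, 0, 0, 0, 0, 1], [-130, 0, 0, 0, 0, 0, 1], [-130, 0, 0, 0, 0, 0, 1]])

```text
time_s: 25.8
eef_pos: [0.5965, -0.297, 0.1375]
tool_rot: [0.395, 0.584, -0.392, 0.591]
wrist_force: [0.2, -0.5, -1.7]
opening: 0.145
```

```bash
python3 held.py; python3 - <<'E'
from h import *
goal(crad(.001,-.066,.125),np.deg2rad(88.5),near=True)
E
```

```text
tcp in cradle -0.0389 -0.2649 0.1375 F [ 0.2 -0.5 -1.7] open 0.145 q [-0.63  0.66  1.4   0.01  1.08 -1.02] t 25.8
flange pts 1863 x -18.4
flange centre tool y,z [1.  0.9] r 29.5
shift [10.2, 117.8, -164.2] rot [-1.155, 0.005, -0.005] q6goal 1.87 q6 -1.02 t 25.85 open 0.151
```

Request:
move_arm(moves=[[0, 20, -30, -0.14, 0, 0, 1], [0, 40, -60, -0.28, 0, 0, 1], [0, 65, -90, -0.42, 0, 0, 1], [0, 85, -120, -0.56, 0, 0, 1], [0, 105, -150, -0.7, 0, 0, 1], [0, 118, -164, -0.84, 0, 0, 1], [10, 118, -164, -0.98, 0, 0, 1], [10, 118, -164, -1.1, 0, 0, 1], [10, 118, -164, -1.155, 0, 0, 1], [10, 118, -164, -1.155, 0, 0, 1]])

```text
time_s: 26.85
eef_pos: [0.64, -0.0986, 0.1223]
tool_rot: [0.01, 0.707, -0.008, 0.708]
wrist_force: [0.0, 1.2, -2.5]
opening: 0.147
```

```bash
sed -i 's/goal(crad(0,y0,.085),np.deg2rad(88.5))/goal(crad(.0013,y0,.078),np.deg2rad(88.5),near=True)/' sock.py; python3 sock.py -.066 s2; python3 held.py
```

```text
tcp in cradle -0.0006 -0.0655 0.1223 F [ 0.   1.2 -2.5] open 0.147 q [-0.33  0.66  1.45  0.    1.03 -1.87] t 26.85
top rect [ 0.0021 -0.0001] [0.2012 0.0648] 89.96 z 0.0623
hole -0.066 630 x [-0.0255 -0.0051] y [-0.0851 -0.0486]
hole 0 2116 x [-0.0254  0.0278] y [-0.0203  0.0178]
yaw err deg
shift [44.8, -0.5, 1.5] rot [-0.002, 0.002, -0.002] q6goal 1.87 q6 -1.87 t 26.90 open 0.144
tcp in cradle -0.0003 -0.0656 0.1228 F [ 0.6  0.2 -1.6] open 0.144 q [-0.33  0.66  1.45  0.    1.03 -1.87] t 26.9
flange pts 2108 x -15.2
flange centre tool y,z [ 0.6 -0.8] r 29.5
```

Request:
move_arm(moves=[[20, -1, 2, 0, 0, 0, 1], [38, -1, 2, 0, 0, 0, 1], [45, -1, 2, 0, 0, 0, 1], [45, -1, 2, 0, 0, 0, 1], [45, -1, 2, 0, 0, 0, 1]])

```text
time_s: 27.45
eef_pos: [0.643, -0.1001, 0.0785]
tool_rot: [0.011, 0.706, -0.009, 0.708]
wrist_force: [-1.0, 0.5, -1.1]
opening: 0.148
```

```bash
python3 - <<'E'
from h import *
incr(); goal(crad(.0015,-.0667,.050),np.deg2rad(88.5),near=True)
E
```

```text
tcp in cradle 0.0024 -0.0669 0.0785 F [-1.   0.5 -1.1] open 0.148 q [-0.33  0.72  1.47  0.    0.95 -1.87] t 27.45
shift [28.5, 0.1, -1.0] rot [-0.002, 0.004, -0.002] q6goal 1.87 q6 -1.87 t 27.45 open 0.148
```

Request:
move_arm(moves=[[6, 0, -1, 0, 0.004, 0, 1], [12, 0, -1, 0, 0.004, 0, 1], [18, 0, -1, 0, 0.004, 0, 1], [24, 0, -1, 0, 0.004, 0, 1], [29, 0, -1, 0, 0.004, 0, 1], [29, 0, -1, 0, 0.004, 0, 1]])

```text
time_s: 28.05
eef_pos: [0.6419, -0.1, 0.0514]
tool_rot: [0.011, 0.707, -0.009, 0.707]
wrist_force: [-4.2, 0.9, 10.1]
opening: 0.144
```

```bash
python3 flz.py -.0665
```

```text
tcp in cradle 0.0014 -0.0668 0.0514 F [-4.2  0.9 10.1] open 0.144 q [-0.33  0.76  1.48  0.    0.9  -1.87] t 28.05
flange z [0.0665 0.0673 0.0759] 3045 plate z 0.0622
```

Cap C is seated too. Turning it.

Request:
move_arm(moves=[[0, 0, 0, 0.14, 0, 0, 1], [0, 0, 0, 0.28, 0, 0, 1], [0, 0, 0, 0.42, 0, 0, 1], [0, 0, 0, 0.56, 0, 0, 1], [0, 0, 0, 0.7, 0, 0, 1], [0, 0, 0, 0.84, 0, 0, 1], [0, 0, 0, 0.98, 0, 0, 1], [0, 0, 0, 1.08, 0, 0, 1], [0, 0, 0, 1.1, 0, 0, 1], [0, 0, 0, 1.1, 0, 0, 1]])

```text
time_s: 29.1
eef_pos: [0.6429, -0.0996, 0.0514]
tool_rot: [0.377, 0.598, -0.376, 0.598]
wrist_force: [2.9, 2.2, -1.3]
opening: 0.148
```

```bash
python3 yaw.py; python3 flz.py -.0665
```

```text
tcp in cradle 0.0023 -0.0664 0.0514 F [ 2.9  2.2 -1.3] open 0.148 q [-0.33  0.76  1.48  0.    0.9  -0.77] t 29.1
yaw 25.62 torque [ 0.44 -0.56  1.13]
tcp in cradle 0.0023 -0.0664 0.0514 F [ 2.9  2.2 -1.3] open 0.148 q [-0.33  0.76  1.48  0.    0.9  -0.77] t 29.1
flange z [0.0665 0.0673 0.0756] 3044 plate z 0.0622
```

Request:
move_arm(moves=[[0, 0, 0, -0.03, 0, 0, 0.6], [0, 0, 0, -0.03, 0, 0, 0], [0, 0, 0, -0.03, 0, 0, 0], [0, 0, 0, -0.03, 0, 0, -0.2], [-30, 0, 0, -0.03, 0, 0, -0.2], [-75, 0, 0, -0.03, 0, 0, -1], [-120, 0, 0, -0.03, 0, 0, -1], [-120, 0, 0, -0.03, 0, 0, -1]])

```text
time_s: 29.95
eef_pos: [0.6475, -0.1015, 0.179]
tool_rot: [0.37, 0.599, -0.366, 0.609]
wrist_force: [1.1, 0.4, 0.4]
opening: 0.999
```

```bash
python3 caps.py; python3 - <<'E'
from h import *
goal([.469,-.27,.16],np.deg2rad(34),near=True);goal([.469,-.27,.16],np.deg2rad(34))
E
```

```text
tcp in cradle 0.007 -0.0682 0.179 F [1.1 0.4 0.4] open 0.999 q [-0.33  0.6   1.4   0.    1.14 -0.8 ] t 29.95
cap at -0.066 wing c [ 0.0017 -0.0658] [0.0137 0.0454] wing dir vs cradle x 118.9 top z 0.093 flange z 0.0672
cap at 0.066 wing c [0.0019 0.0658] [0.0144 0.0463] wing dir vs cradle x 120.0 top z 0.0929 flange z 0.0672
plate z 0.0621
B [ 0.469 -0.27 ] ((0.01827840879559517, 0.04531121999025345), 31.304494857788086) 102
shift [12.3, -232.8, 71.0] rot [-0.117, 0.002, -0.004] q6goal 1.32 q6 -0.80 t 30.05 open 1.002
shift [12.3, -232.8, 71.0] rot [-0.117, 0.002, -0.004] q6goal 1.32 q6 -0.80 t 30.05 open 1.002
```

Request:
move_arm(moves=[[0, -45, 14, -0.06, 0, 0, -1], [5, -90, 28, -0.117, 0, 0, -1], [12, -135, 42, -0.117, 0, 0, -1], [12, -180, 55, -0.117, 0, 0, -1], [12, -220, 68, -0.117, 0, 0, -1], [12, -233, 71, -0.117, 0, 0, -1], [12, -233, 71, -0.117, 0, 0, -1], [12, -233, 71, -0.117, 0, 0, -1]])

```text
time_s: 30.85
eef_pos: [0.4689, -0.2693, 0.1595]
tool_rot: [0.333, 0.623, -0.331, 0.625]
wrist_force: [-0.6, 0.2, -0.2]
opening: 1.002
```

```bash
python3 capm.py .469 -.27 cB
```

```text
tcp in cradle -0.1671 -0.2405 0.1595 F [-0.6  0.2 -0.2] open 1.002 q [-0.73  0.48  1.7   0.    0.96 -1.33] t 30.85
wing ((0.4689326286315918, -0.26843270659446716), (0.013508684001863003, 0.04545794799923897), 34.19597625732422) 599 0.04493579592024949
flange mean rect ((0.46875083446502686, -0.26813486218452454), (0.058999430388212204, 0.05843818932771683), 35.70979690551758)
thickness dir deg 34.19597625732422
px 253.58430717863106 180.29549248747912 bgr [181. 182. 177.] [36. 34. 34.]
shift [157.7, -0.7, -0.9] rot [-0.003, 0.001, -0.004] q6goal 1.32 q6 -1.33 t 30.90 open 1.001
```

Request:
move_arm(moves=[[50, -1, -1, 0, 0, 0, -1], [95, -1, -1, 0, 0, 0, -1], [130, -1, -1, 0, 0, 0, -1], [152, -1, -1, 0, 0, 0, -1], [158, -1, -1, 0, 0, 0, -1], [158, -1, -1, 0, 0, 0, -1], [158, -1, -1, 0, 0, 0, 1], [158, -1, -1, 0, 0, 0, 1], [158, -1, -1, 0, 0, 0, 1], [158, -1, -1, 0, 0, 0, 1]])

```text
time_s: 31.9
eef_pos: [0.4691, -0.2689, 0.0027]
tool_rot: [0.333, 0.623, -0.331, 0.626]
wrist_force: [0.4, -0.2, 0.2]
opening: 0.337
```

Request:
move_arm(moves=[[0, 0, 0, 0, 0, 0, 1], [0, 0, 0, 0, 0, 0, 1], [-20, 0, 0, 0, 0, 0, 1], [-60, 0, 0, 0, 0, 0, 1], [-105, 0, 0, 0, 0, 0, 1], [-135, 0, 0, 0, 0, 0, 1], [-135, 0, 0, 0, 0, 0, 1]])

```text
time_s: 32.6
eef_pos: [0.4708, -0.271, 0.1419]
tool_rot: [0.332, 0.62, -0.332, 0.629]
wrist_force: [-0.2, -0.1, -1.1]
opening: 0.148
```

```bash
python3 held.py; python3 - <<'E'
from h import *
goal(crad(.001,0,.13),np.deg2rad(88.5),near=True)
E
```

```text
tcp in cradle -0.1652 -0.2422 0.1419 F [-0.2 -0.1 -1.1] open 0.148 q [-0.73  0.51  1.72  0.    0.91 -1.33] t 32.6
flange pts 1842 x -18.1
flange centre tool y,z [0.7 1.3] r 29.6
shift [10.5, 276.5, -98.9] rot [-0.951, 0.009, -0.002] q6goal 1.77 q6 -1.33 t 32.65 open 0.148
```

Request:
move_arm(moves=[[0, 40, -15, -0.14, 0, 0, 1], [0, 75, -28, -0.28, 0, 0, 1], [0, 115, -42, -0.42, 0, 0, 1], [0, 155, -56, -0.56, 0, 0, 1], [0, 195, -70, -0.7, 0, 0, 1], [0, 235, -85, -0.84, 0.005, 0, 1], [0, 268, -96, -0.951, 0.009, 0, 1], [8, 276, -99, -0.951, 0.009, 0, 1], [8, 276, -99, -0.951, 0.009, 0, 1], [8, 276, -99, -0.951, 0.009, 0, 1]])

```text
time_s: 33.65
eef_pos: [0.6407, -0.0339, 0.1304]
tool_rot: [0.01, 0.708, -0.009, 0.706]
wrist_force: [0.2, 0.6, -1.4]
opening: 0.148
```

```bash
python3 sock.py 0 s3; python3 held.py
```

```text
tcp in cradle -0.0015 -0.0007 0.1304 F [ 0.2  0.6 -1.4] open 0.148 q [-0.23  0.64  1.46  0.    1.05 -1.77] t 33.65
top rect [ 0.0022 -0.0002] [0.0649 0.2015] 0.05 z 0.063
hole 0 668 x [-0.0257 -0.0044] y [-0.0194  0.0184]
yaw err deg
shift [53.1, 1.2, 2.6] rot [-0.002, -0.002, -0.001] q6goal 1.77 q6 -1.77 t 33.70 open 0.149
tcp in cradle -0.0011 -0.0013 0.1311 F [-0.5 -0.7 -1.4] open 0.149 q [-0.23  0.64  1.46  0.    1.05 -1.77] t 33.7
flange pts 2103 x -15.3
flange centre tool y,z [ 0.8 -0.6] r 29.5
```

Request:
move_arm(moves=[[20, 0, 3, 0, 0, 0, 1], [40, 0, 3, 0, 0, 0, 1], [53, 0, 3, 0, 0, 0, 1], [53, 0, 3, 0, 0, 0, 1], [53, 0, 3, 0, 0, 0, 1]])

```text
time_s: 34.25
eef_pos: [0.6444, -0.0354, 0.0789]
tool_rot: [0.011, 0.707, -0.01, 0.707]
wrist_force: [0.2, -0.6, -0.3]
opening: 0.149
```

```bash
python3 - <<'E'
from h import *
incr(); goal(crad(.0015,-.0007,.050),np.deg2rad(88.5),near=True)
E
```

```text
tcp in cradle 0.0022 -0.0022 0.0789 F [ 0.2 -0.6 -0.3] open 0.149 q [-0.23  0.71  1.48  0.    0.95 -1.77] t 34.25
shift [28.9, 1.4, -0.7] rot [-0.003, -0.001, -0.001] q6goal 1.77 q6 -1.77 t 34.25 open 0.149
```

Request:
move_arm(moves=[[6, 1, -1, 0, 0, 0, 1], [12, 1, -1, 0, 0, 0, 1], [18, 1, -1, 0, 0, 0, 1], [24, 1, -1, 0, 0, 0, 1], [29, 1, -1, 0, 0, 0, 1], [29, 1, -1, 0, 0, 0, 1]])

```text
time_s: 34.85
eef_pos: [0.6433, -0.0342, 0.0512]
tool_rot: [0.011, 0.708, -0.01, 0.707]
wrist_force: [-3.2, 0.7, 7.9]
opening: 0.15
```

```bash
python3 flz.py -.0003
```

```text
tcp in cradle 0.001 -0.001 0.0512 F [-3.2  0.7  7.9] open 0.15 q [-0.23  0.75  1.5   0.    0.9  -1.77] t 34.85
flange z [0.0665 0.0673 0.0772] 3041 plate z 0.0622
```

Request:
move_arm(moves=[[0, 0, 0, 0.14, 0, 0, 1], [0, 0, 0, 0.28, 0, 0, 1], [0, 0, 0, 0.42, 0, 0, 1], [0, 0, 0, 0.56, 0, 0, 1], [0, 0, 0, 0.7, 0, 0, 1], [0, 0, 0, 0.84, 0, 0, 1], [0, 0, 0, 0.98, 0, 0, 1], [0, 0, 0, 1.08, 0, 0, 1], [0, 0, 0, 1.1, 0, 0, 1], [0, 0, 0, 1.1, 0, 0, 1]])

```text
time_s: 35.9
eef_pos: [0.6447, -0.0342, 0.0514]
tool_rot: [0.377, 0.598, -0.377, 0.599]
wrist_force: [3.1, 1.1, -1.0]
opening: 0.145
```

```bash
python3 yaw.py
```

```text
tcp in cradle 0.0025 -0.0009 0.0514 F [ 3.1  1.1 -1. ] open 0.145 q [-0.23  0.75  1.5   0.    0.89 -0.67] t 35.9
yaw 25.57 torque [ 0.24 -0.7   1.1 ]
```

Request:
move_arm(moves=[[0, 0, 0, -0.03, 0, 0, 0.6], [0, 0, 0, -0.03, 0, 0, 0.2], [0, 0, 0, -0.03, 0, 0, 0.2], [0, 0, 0, -0.03, 0, 0, 0.2], [-30, 0, 0, -0.03, 0, 0, 0.2], [-75, 0, 0, -0.03, 0, 0, -1], [-120, 0, 0, -0.03, 0, 0, -1], [-150, 0, 0, -0.03, 0, 0, -1], [-150, 0, 0, -0.03, 0, 0, -1]])

```text
time_s: 36.8
eef_pos: [0.6479, -0.0349, 0.2075]
tool_rot: [0.37, 0.599, -0.366, 0.608]
wrist_force: [-0.5, 0.7, 0.9]
opening: 0.999
```

```bash
python3 caps.py; python3 sock.py 0 s4 | head -2; python3 - <<'E'
from h import *
im,d,c=cam("side"); cv2.imwrite("pics/v1.png",cv2.resize(im,(800,600)))
P=cloud(c,d); x,y,z=P[...,0],P[...,1],P[...,2]
m=(abs(x-.604)<.055)&(abs(y-.331)<.055)&(z>.04)&(z<.06); print("blank",np.median(P[m],0),m.sum())
goal(crad(.0018,-.0005,.13),CA-np.pi/2,near=True); goal(crad(.0018,-.0005,.13),CA-np.pi/2)
E
```

```text
tcp in cradle 0.0056 -0.0016 0.2075 F [-0.5  0.7  0.9] open 0.999 q [-0.23  0.56  1.38  0.    1.19 -0.7 ] t 36.8
cap at -0.066 wing c [ 0.0017 -0.0653] [0.0143 0.0457] wing dir vs cradle x 119.6 top z 0.0929 flange z 0.0671
cap at 0 wing c [ 0.0022 -0.0003] [0.0139 0.0454] wing dir vs cradle x 120.2 top z 0.093 flange z 0.0671
cap at 0.066 wing c [0.0021 0.0658] [0.0142 0.045 ] wing dir vs cradle x 120.2 top z 0.093 flange z 0.0672
plate z 0.0621
tcp in cradle 0.0022 -0.001 0.2022 F [0.  0.2 0.2] open 1.0 q [-0.23  0.56  1.39  0.    1.19 -0.7 ] t 36.9
top rect [ 0.0023 -0.0001] [0.0641 0.2013] 0.04 z 0.0662
blank [0.59992798 0.32392608 0.04727228] 44
shift [69.9, 1.0, 0.3] rot [0.502, -0.001, 0.001] q6goal 0.20 q6 -0.70 t 37.00 open 1.005
shift [69.9, 1.0, 0.3] rot [0.502, -0.001, 0.001] q6goal 0.20 q6 -0.70 t 37.00 open 1.005
```

View pics/v1.png

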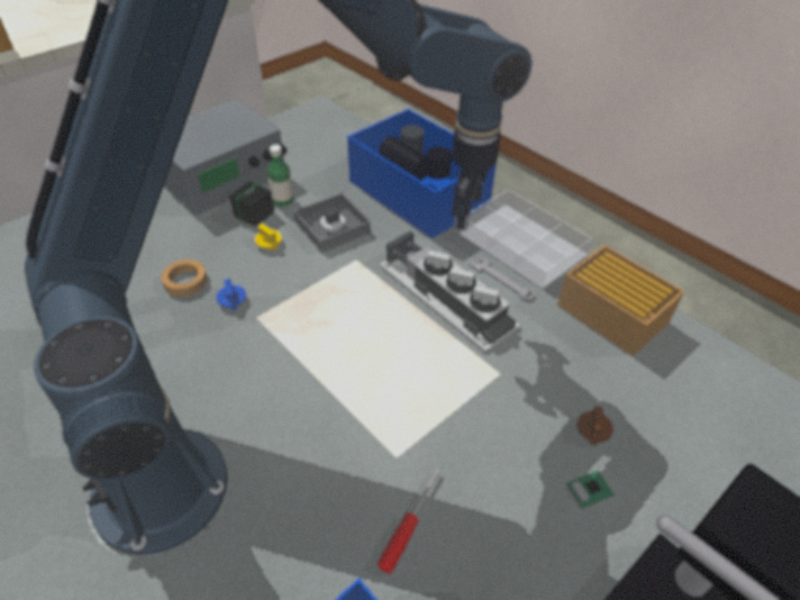

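```bash
python3 - <<'E'
from h import *
P=np.load("/tmp/w1.npz")["P"]; e=np.array([0.53212834,0.03793134,0.30020743]); R=Ro.from_quat([0.503,0.496,-0.501,0.5]).as_matrix()
L=(P-e)@R*1e3
for V in range(330,384,6): print(V,[L[V,U].round(0).astype(int).tolist() for U in(210,235,254,275,300)])
E
```

```text
330 [[299, -86, 365], [301, -35, 367], [300, 3, 367], [283, 44, 350], [301, 97, 368]]
336 [[-97, -11, -7], [-97, -3, -8], [301, 3, 383], [-97, 9, -8], [-97, 16, -8]]
342 [[-100, -10, -9], [-100, -3, -9], [-99, 3, -8], [-99, 9, -8], [-101, 16, -10]]
348 [[-103, -10, -9], [-102, -3, -9], [-102, 3, -9], [-102, 9, -9], [-102, 16, -8]]
354 [[-104, -10, -8], [-104, -3, -9], [-105, 3, -9], [-105, 8, -9], [-104, 15, -9]]
360 [[-106, -9, -9], [-106, -2, -8], [-107, 3, -9], [-106, 8, -9], [-106, 15, -9]]
366 [[-108, -9, -9], [-109, -2, -10], [-109, 3, -9], [-107, 8, -8], [-108, 15, -8]]
372 [[-110, -9, -9], [-110, -2, -9], [-110, 3, -9], [-109, 8, -8], [-110, 14, -9]]
378 [[-112, -8, -9], [-112, -2, -9], [-112, 3, -9], [-111, 8, -8], [-111, 14, -9]]
```

Request:
move_arm(moves=[[20, 1, 0, 0.14, 0, 0, -1], [45, 1, 0, 0.28, 0, 0, -1], [60, 1, 0, 0.42, 0, 0, -1], [70, 1, 0, 0.502, 0, 0, -1], [70, 1, 0, 0.502, 0, 0, -1], [70, 1, 0, 0.502, 0, 0, -1]])

```text
time_s: 37.6
eef_pos: [0.6431, -0.0333, 0.1285]
tool_rot: [-0.505, -0.495, 0.507, -0.492]
wrist_force: [-0.1, -0.7, 0.1]
opening: 0.999
```

```bash
python3 - <<'E'
from h import *
incr(); goal(crad(.0018,-.0005,.012),CA-np.pi/2)
E
```

```text
tcp in cradle 0.0008 -0.0001 0.1285 F [-0.1 -0.7  0.1] open 0.999 q [-0.23  0.65  1.45  0.    1.05 -0.2 ] t 37.6
shift [116.5, 1.6, 0.6] rot [0.002, -0.001, 0.005] q6goal 0.20 q6 -0.20 t 37.60 open 0.999
```

Request:
move_arm(moves=[[45, 2, 0, 0, 0, 0.005, -1], [80, 2, 0, 0, 0, 0.005, -1], [105, 2, 0, 0, 0, 0.005, -1], [116, 2, 0, 0, 0, 0.005, -1], [116, 2, 0, 0, 0, 0.005, -1], [116, 2, 0, 0, 0, 0.005, 1], [116, 2, 0, 0, 0, 0.005, 1], [116, 2, 0, 0, 0, 0.005, 1], [116, 2, 0, 0, 0, 0.005, 1], [116, 2, 0, 0, 0, 0.005, 1]], squeeze=110)

```text
time_s: 38.6
eef_pos: [0.6453, -0.0334, 0.015]
tool_rot: [0.507, 0.494, -0.505, 0.494]
wrist_force: [-1.3, 0.1, 4.7]
opening: 0.723
```

```bash
python3 - <<'E'
from h import *
incr()
E
```

```text
tcp in cradle 0.003 -0.0001 0.015 F [-1.3  0.1  4.7] open 0.723 q [-0.23  0.8   1.51  0.    0.83 -0.2 ] t 38.6
```

Request:
move_arm(moves=[[-5, 0, 0, 0, 0, 0, 1], [-15, 0, 0, 0, 0, 0, 1], [-28, 0, 0, 0, 0, 0, 1], [-42, 0, 0, 0, 0, 0, 1], [-60, 0, 0, 0, 0, 0, 1], [-80, 0, 0, 0, 0, 0, 1], [-90, 0, 0, 0, 0, 0, 1], [-90, 0, 0, 0, 0, 0, 1]])

```text
time_s: 39.4
eef_pos: [0.6465, -0.0335, 0.1078]
tool_rot: [0.508, 0.492, -0.504, 0.496]
wrist_force: [0.3, -0.0, -10.6]
opening: 0.723
```

```bash
sed -i 's/L\[:,0\]<-.015)&(L\[:,0\]>-.055)/L[:,0]<-.03)\&(L[:,0]>-.062)/' hold.py; python3 hold.py h4; python3 - <<'E'
from h import *
incr(); goal([.446,.0,.105],CA-np.pi/2)
E
```

```text
[ 0.6455 -0.0333  0.1063] 0.7268686338763786 [ -0.8   0.2 -11.2]
32636 toolx of top pct [-0.0586 -0.0524 -0.0515 -0.0471 -0.0459]
plane tilt y,z,offset [ 0.0022 -0.0007 -0.0521] 18692
y range [-0.031   0.0307] z range [-0.0947  0.0252]
((0.0008370131254196167, -0.03326070308685303), (0.07992283999919891, 0.1275637298822403), 1.8457444906234741)
tcp in cradle 0.0022 0.0001 0.1051 F [ -0.7  -0.5 -11.7] open 0.723 q [-0.22  0.68  1.47  0.    0.99 -0.2 ] t 39.5
shift [-0.2, -199.2, -28.5] rot [0.003, -0.001, -0.002] q6goal 0.22 q6 -0.20 t 39.50 open 0.723
```

Request:
move_arm(moves=[[0, -30, -5, 0, 0, 0, 1], [0, -70, -10, 0, 0, 0, 1], [0, -110, -16, 0, 0, 0, 1], [0, -150, -22, 0, 0, 0, 1], [0, -185, -27, 0, 0, 0, 1], [0, -199, -28, 0, 0, 0, 1], [0, -199, -28, 0, 0, 0, 1], [0, -199, -28, 0, 0, 0, 1]])

```text
time_s: 40.3
eef_pos: [0.4472, -0.0007, 0.1049]
tool_rot: [0.507, 0.493, -0.505, 0.495]
wrist_force: [2.0, -0.5, -10.1]
opening: 0.727
```

```bash
python3 hold.py h5; python3 - <<'E'
from h import *
incr(); goal([.446,.0,.003],CA-np.pi/2)
E
```

```text
[ 0.4483 -0.001   0.105 ] 0.725343570794723 [ 1.  -0.1 -9.9]
32622 toolx of top pct [-0.0586 -0.0525 -0.0516 -0.0472 -0.046 ]
plane tilt y,z,offset [ 0.001  -0.0017 -0.0522] 18639
y range [-0.031   0.0307] z range [-0.0943  0.0252]
((0.0005629174411296844, -0.033829040825366974), (0.07978536188602448, 0.12869437038898468), 1.041477918624878)
tcp in cradle -0.1946 0.0271 0.105 F [  0.1  -0.2 -10.4] open 0.726 q [-0.25  0.48  1.97  0.    0.69 -0.23] t 40.4
shift [102.0, -3.1, -1.0] rot [0.003, -0.0, -0.005] q6goal 0.22 q6 -0.23 t 40.40 open 0.726
```

Request:
move_arm(moves=[[40, -2, 0, 0, 0, -0.005, 1], [70, -2, 0, 0, 0, -0.005, 1], [88, -2, 0, 0, 0, -0.005, 1], [96, -2, 0, 0, 0, -0.005, 1], [101, -2, 0, 0, 0, -0.005, 1], [103, -2, 0, 0, 0, -0.005, 1]])

```text
time_s: 41.0
eef_pos: [0.4486, -0.0014, 0.003]
tool_rot: [0.506, 0.493, -0.505, 0.495]
wrist_force: [-0.8, -0.0, 15.9]
opening: 0.723
```

```bash
python3 yaw.py
```

```text
tcp in cradle -0.1945 0.0267 0.003 F [-0.8 -0.  15.9] open 0.723 q [-0.25  0.7   2.02  0.    0.42 -0.23] t 41.0
yaw -1.35 torque [ 0.05  0.73 -0.02]
```

On the sheet, with 16 N from below. Releasing and retreating.

Request:
move_arm(moves=[[-2, 0, 0, 0, 0, 0, 0], [-2, 0, 0, 0, 0, 0, -1], [-2, 0, 0, 0, 0, 0, -1], [-2, 0, 0, 0, 0, 0, -1], [-2, 0, 0, 0, 0, 0, -1], [-40, 0, 0, 0, 0, 0, -1], [-85, 0, 0, 0, 0, 0, -1], [-130, 0, 0, 0, 0, 0, -1], [-180, 0, 0, 0, 0, 0, -1], [-200, 0, 0, 0, 0, 0, -1]])

```text
time_s: 42.0
eef_pos: [0.4501, -0.0017, 0.2074]
tool_rot: [0.508, 0.491, -0.504, 0.497]
wrist_force: [0.1, 0.1, -0.6]
opening: 0.998
```

```bash
python3 - <<'E'
from h import *
incr(); im,d,c=cam("wrist","f1"); Q=cloud(c,d); x,y,z=Q[...,0],Q[...,1],Q[...,2]
m=(abs(x-.448)<.06)&(abs(y)<.13)&(z>.044)&(z<.0525); r=cv2.minAreaRect(Q[m][:,:2].astype(np.float32)); print("housing",r,np.median(z[m]).round(4))
A=np.c_[x[m],y[m],np.ones(m.sum())]; print("plane slopes",np.linalg.lstsq(A,z[m],rcond=None)[0].round(4))
h=np.array(r[0]); a=np.deg2rad(r[2] if r[1][0]>r[1][1] else r[2]+90); u=np.array([np.cos(a),np.sin(a)]); 
for l in(-.066,0,.066):
    p=h+u*l; k=(np.hypot(x-p[0],y-p[1])<.033)&(z>.074)&(z<.09); f=(np.hypot(x-p[0],y-p[1])<.03)&(z>.053)&(z<.062)
    w=cv2.minAreaRect(Q[k][:,:2].astype(np.float32)); th=w[2] if w[1][0]>w[1][1] else w[2]+90
    print("cap off mm",(1e3*(np.array(w[0])-p)).round(1),"wing rel housing x",round(th-np.rad2deg(a)+90,1),"flange above plate",(np.median(z[f])-np.median(z[m])).round(4))
im,d,c=cam("side"); cv2.imwrite("pics/f2.png",cv2.resize(im,(800,600)))
E
```

```text
tcp in cradle -0.193 0.0264 0.2074 F [ 0.1  0.1 -0.6] open 0.998 q [-0.25  0.29  1.86  0.    0.97 -0.23] t 42.0
housing ((0.4498312175273895, -0.0018479451537132263), (0.19965802133083344, 0.06411290913820267), 88.5154800415039) 0.0502
plane slopes [-0.002   0.0004  0.0511]
cap off mm [-2.1  1.8] wing rel housing x 122.4 flange above plate 0.005
cap off mm [-0.8  0.3] wing rel housing x 122.3 flange above plate 0.0051
cap off mm [-0.5 -0.5] wing rel housing x 122.6 flange above plate 0.005
```

View pics/f2.png

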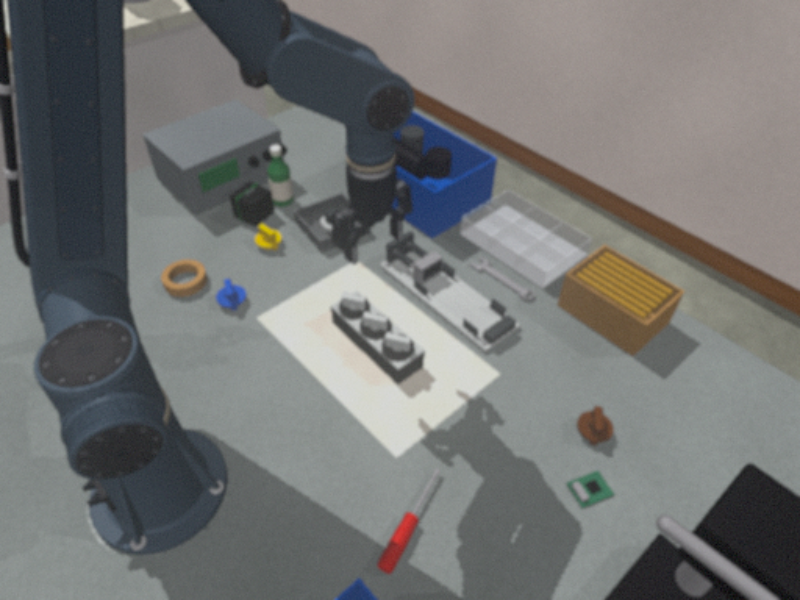

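The housing with its three caps stands flat on the sheet at (378,335), the blank is in the tray at (325,222), and the bystanders haven't moved. Handing in.

```bash
python3 -c "
from bench import ctrl
print(ctrl.job_done())"
```

```text
the job is handed in; nothing more can be done
None
```

I handed the job in at about 42 s on the robot's clock. The finished housing is on the white sheet, and every end condition I could measure was met; the interface gives no verdict.

**What was done:** I clamped the housing in the cradle, then unlocked the blank and laid it in the grey tray. The three black-and-aluminium caps went into the sockets one at a time and were turned clockwise to the stop. Then I lifted the housing out and set it on the sheet. The blue, yellow and brown look-alikes were left alone.

**Last checks:**
- **Housing:** flat on the sheet at about (0.450, -0.002) m, with its top at 50.2 mm and tilt below 0.3°.
- **Caps:** flange tops about 5 mm above the plate, so fully seated. Each is turned about 58° and lies within 3 mm of its socket centre.
- **Blank:** in the tray, with its top at about 49 mm.
- **Bystanders:** the last picture shows none of them moved.

**What disagreed:**
- **Fingertips:** they sit about 25 mm behind the reported TCP. My first grip held the housing only by its top edge, and my first try at the blank closed on nothing. I corrected the grip heights after that.
- **First seating:** the housing first sat about 1.5 mm high, still within the limits by measurement. Pressing on the blank brought it down to the cradle floor.

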